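# Take the bore of a clamped tube with a telescoping gauge

### The job

Take the bore size of the tube that is clamped leaning in the black fixture: with its plungers still drawn in, seat the telescoping gauge from the stand in the tube, gently, with its collar on the rim; swing its paddle over to free so that the plungers spring out against the bore, and while it still sits there swing the paddle back to lock. Then draw the gauge out with its plungers keeping the size, and hang it back upright in its stand, collar on the top plate, paddle still locked. Do not drop or ram the gauge into either, and leave the loose sleeve, the pen and the yellow-topped case where they are.

Things in the scene. Friction and masses are not known exactly. Their poses are not given: they have to be found in the camera images.
- gauge: telescoping bore gauge, 0.4 kg: round steel head, 48 mm diameter, reaching 75 mm below the collar (last 15 mm taper to 28 mm), collar 70 mm diameter, 8 mm thick, above it a black square handle 26 x 26 mm, its top 52 mm above the origin. Origin: centre of the collar's underside; z up the handle, x the line of the plungers and the paddle's swing. Grip the handle across its y faces
- gauge_grip (a point): centre of the handle's gripping length, 38 mm above the gauge's origin on its axis; axes as the gauge
- tip_a (a point): outermost point of the brass plunger (14 mm thick, round end) on the gauge's +x side, 30 mm below the collar's underside. Drawn in it lies 21 mm from the axis, hidden in the head; fully out 30 mm
- tip_b (a point): the same on the -x side; the distance from tip_a to tip_b is the size shown: 42 mm drawn in, 60 mm fully out in free air
- lock (a joint): steel lock paddle, rad: 0 locked, leaning 0.42 from the gauge's z to its -x side; 0.84 free, leaning 0.42 to +x. Pivot: a y line 36 mm above the gauge's origin. Stays where left: at 28 mm from the pivot 2 to 4 N frees it, about 7 N locks it; swing it fully over each way. Free: springs push each plunger out with about 1 N. Locked: plungers stay where they are, yielding only above about 1.5 N
- lock_tip (a point): middle of the paddle's end, 42 mm from its pivot; the paddle is 10 mm thick in its swing and 14 mm wide along the gauge's y, and stands about 22 mm proud of the handle's top
- tube: the plain aluminium tube fixed in the black clamp: 72 mm outside, 50 mm bore, 120 mm long, open right through. Origin: centre of its upper mouth, in the plane of the rim, about 150 mm above the table; z points out of the bore along its axis, 30 degrees from vertical, leaning roughly towards the robot; y is level. The clamp parts behind (+x) and round it end at least 29 mm below the rim. Fixed
- stand: the gauge's stand: black foot 130 x 130 mm, four pillars, aluminium top plate. Origin: centre of the foot on the table. Fixed
- stand_seat (a point): centre of the 59 mm round hole in the stand's top plate (120 x 120 x 10 mm, aluminium, on four pillars), at the plate's upper face, 100 mm above the table; the gauge hangs in it by its collar. Its z is up. Fixed
- nozzle: fixed fume nozzle on a post, an obstacle: foot 80 mm diameter, black head 52 mm diameter, 200 mm tall in all. Origin: centre of its foot on the table
- sleeve_center (a point): centre of a loose aluminium sleeve standing on end, 64 mm diameter, 70 mm tall, bore 42 mm: not the tube to measure, leave alone
- pen: loose blue pen with a black cap, 130 x 15 x 15 mm, lying along its x; origin under it. Leave alone
- padcase: loose grey case with a yellow top, 120 x 80 x 33 mm; origin under its centre. Leave alone
There are look-alikes about, which are no part of the job. What is meant by the gauge is not purple, and is the smaller of those in its own colour.

How it is judged:
On the way, in this order (a step that is already met when the one before it is completed fails the run):
1. the gauge sits in the tube, collar on the rim (within 4 mm), still locked with its plungers drawn in (under 46 mm) (distance between gauge and tube below 0.006 m and z of gauge in the frame of tube below 0.004 m and angle between the z axis of gauge and the z axis of tube, either way round below 0.1 rad and distance between tip_a and tip_b below 0.046 m and value of joint lock below 0.25 rad), for 0.2 s.
2. the paddle is swung to free and the plungers have sprung out against the bore while the gauge sits in the tube (value of joint lock above 0.6 rad and distance between tip_a and tip_b above 0.048 m and distance between gauge and tube below 0.01 m), for 0.1 s.
3. the paddle is swung back to locked while the gauge still sits in the tube (value of joint lock below 0.25 rad and distance between tip_a and tip_b above 0.048 m and distance between gauge and tube below 0.01 m), for 0.1 s.
4. the gauge is drawn clear of the tube with the size kept (z of gauge in the frame of tube above 0.08 m and distance between tip_a and tip_b between 0.048 and 0.052 m), for 0.1 s.
At the end, for the whole second after the job is handed in: the gauge hangs at rest and upright (within about 4.5 degrees) in the hole of its stand with the collar on the top plate (within 3 mm), released, paddle locked (under 0.25 rad), its plungers showing the bore size, 50 mm within 2 mm; sleeve, pen and case within 20 mm of where they were (horizontal distance between gauge and stand_seat below 0.009 m and z of gauge in the frame of stand_seat between -0.003 and 0.003 m and angle between gauge's own z axis and vertical below 0.08 rad and value of joint lock below 0.25 rad and distance between tip_a and tip_b between 0.048 and 0.052 m and linear speed of gauge below 0.02 m/s and distance of each of sleeve_center, pen, padcase from where it was at the start of the episode below 0.02 m); the robot touches nothing.
It fails at once if the gauge is rammed into the tube or the stand (more than 60 N) (contact force between gauge and tube above 60 N or contact force between gauge and stand above 60 N).
It fails at once if the gauge is dropped into the tube or the stand (faster than 0.45 m/s within 30 mm of its seat) ((distance between gauge and tube below 0.03 m and linear speed of gauge above 0.45 m/s) or (distance between gauge and stand_seat below 0.03 m and linear speed of gauge above 0.45 m/s)).
It fails at once if sleeve, pen or case is pushed away by more than 20 mm (distance of any of sleeve_center, pen, padcase from where it was at the start of the episode above 0.02 m).
It also fails if it takes over 72 s, if anything falls off the work surface, if the arm or the gripper's body presses on something with over 40 N, if the wrist force passes 120 N, or if a joint passes its speed limit or range.

### The arm

A 7-joint arm with a two-finger parallel gripper is mounted at the origin on the work surface. World frame = base frame: x ahead of the robot, y to its left, z up, the work surface at z = 0. Lengths are in m, angles in rad, forces in N, time in s.
With the tool pointing down it reaches from about 0.425 to 0.95 m from the base axis. Payload 4.7 kg.
Tool frame: the origin (TCP) lies at the very end of the fingers, on their centre line; the grasp point (between the pads) lies 19 mm behind it (bot.pinch_z is the z of the grasp point in the tool frame, in m); z points along the fingers, y is the line along which they close (so a half turn about z gives the same grasp; the last joint's range is limited). The gripper opens to 87 mm and grips with 3 to 60 N. Pads are 19 mm wide; open, the fingers measure 117 mm over their backs; the gripper's body (75 mm by 190 mm) begins 51 mm behind the grasp point.
Start: joints at [1.074, 0.469, -0.049, 1.532, 0.024, 1.141, -0.082], TCP at [0.304, -0.602, 0.223] pointing down, gripper open.
Joint ranges: [-2.59, 2.59], [-0.33, 1.99], [-1.39, 1.29], [0.1, 2.45], [-1.04, 4.18], [0.21, 1.99], [-2.66, 2.66]. Speed limits (rad/s): [2.57, 2.57, 3.14, 3.14, 3.14, 3.14, 3.14].

### API

Orientations are given as a rotation vector (axis times angle).
In Python, from plant import monitor, viewer, bot gives the robot as it stands.
- The arm moves only by the tool play_rows, never from a script. Its argument "steps" is a list of rows, each a list of 3 entries, a list of its own where there are three numbers: the opening, from 0 (shut) to 1 (fully open), then the shift along the tool's x, y, z in cm, then the turn about the tool's z in rad. In form: [[claw, [x, y, z], yaw], ...]. A call has 1 to 8 rows; each row is the pose to reach, as a shift and turn from the pose commanded when the call began, along the tool's axes at that moment; what a row does not reach only later rows make up. A row lasts 1/10 s, in which the tool goes at most 50 mm and 8.59 degrees, less where a joint would pass 70% of its speed; a pose out of reach is approached as far as the arm can. A call with a gripper value outside its range is refused whole. The fingers move at their own pace and stop on an object; "squeeze" is the grip in N (left out, the last holds). Time passes only in rows, so rows that repeat a pose let the fingers close. It gives the time, the measured TCP pose, the force, the opening and the grip force at its end, in the units of the state.
- monitor.get_obs(): the state, without advancing time (a new reading comes with each control period).
- viewer.grab_frame(name): name is "side" or "top"; returns a dict with "color" (384x512x3 uint8, blue, green, red), "fov_y" (degrees; the focal length in pixels is half the picture's height over the tangent of half this angle, whatever the lens; pixels are square), "cx", "cy" (the principal point, pixels), "R" (3x3) and "t" (3): a world point X has camera coordinates R X + t. Camera axes: x right, y down, z forward; pixel columns grow to the right and rows downward; lengths in m; the calibration is good to about 2 mm. A picture is of the moment at which its call begins. There is no depth.
- bot.hand_in(): hands the job in; it is judged then, once.
Trained networks look in the newest picture that a camera, given by its name, has taken for a name from the list of things; names that differ only in an ending like _2 or _b are one class to them, and where a whole thing is asked for, a point or a joint stands for the part that bears it (a point fixed in the world has none). Each returns a list of dicts, best first, with "confidence" (0 to 1); they miss things now and then, are a little off and sometimes report something else, mostly with a low value. They report only what shows in the picture. A call takes as long as a camera call. They do not tell look-alikes from the thing itself.
- viewer.boxes_of(camera, label): "extent" ([centre column, centre row, width, height] in pixels, round what is visible of it).
- viewer.trace(camera, label): "pixels" (384x512 bool, what is visible of it) and "extent" ([centre column, centre row, width, height] in pixels, round what is visible of it).
The state is a dict: "clock": time; "qpos": joint angles; "joint_velocities": joint speeds; "joint_efforts": joint torques, N m; "eef_pos": TCP position; "eef_rot": TCP orientation; "force": force on the tool from outside, world axes, zero at the start; "ft_torque": the same for the moment, N m; "gripper_width": opening from 0.0 (shut) to 1.0 (fully open); "finger_force": force on a finger pad.
Only numpy, scipy, OpenCV 4.12 (cv2) and the standard library are available. Lean on these libraries where they do the work, as an engineer would, in place of code of your own. Each camera call takes 0.05 s, during which the arm holds its last target. There are 200 camera calls.

## Working session

There is one attempt and no reset: what is moved stays moved. The work goes in short steps, Python scripts to look and compute and a tool call to move; the robot and the scene stay as the last step left them, time stands still between calls to the robot, and variables do not carry over. Pictures are saved under pics/ and viewed, at most 10 in all, crops included, and the job is handed in when it is done.

Besides the shell and the picture viewer there is one more tool, called by a JSON object that holds its "api" and its "payload", one argument or row to a line. play_rows: Moves the arm, as the interface text tells. Its arguments: {"type":"object","properties":{"steps":{"type":"array"},"squeeze":{"type":"number"}},"required":["steps"]}

```bash
ls; mkdir -p pics; python3 - <<'E'
from plant import monitor, viewer, bot
import cv2,pickle
o=monitor.get_obs();print(o, bot.pinch_z)
fr={}
for n in("side","top"):
    f=viewer.grab_frame(n);fr[n]=f;cv2.imwrite(f"pics/{n}0.png",f["color"]);print(n,f["fov_y"],f["cx"],f["cy"],f["R"],f["t"])
    for l in("gauge","tube","stand","nozzle","sleeve_center","pen","padcase","lock_tip"):
        print(n,l,[(d["confidence"],[round(float(v)) for v in d["extent"]]) for d in viewer.boxes_of(n,l)])
pickle.dump(fr,open("fr0.pkl","wb"))
E
```

```text
pics
{'clock': 0.0, 'qpos': array([ 1.07410364,  0.46942353, -0.04859192,  1.53365153,  0.02408733,
        1.14096935, -0.08230119]), 'joint_velocities': array([ 2.33150375e-03,  1.06456020e-03,  9.80812497e-04, -6.69196642e-04,
       -1.71783984e-03,  6.83252949e-05, -1.22237267e-03]), 'joint_efforts': array([-1.94648528e-04, -5.07974982e+01, -8.04351876e-02, -2.36159098e+01,
       -6.11011265e-02,  3.79180640e-02,  1.96891096e-04]), 'eef_pos': array([ 0.30412364, -0.60196567,  0.22152942]), 'eef_rot': array([-3.05428840e+00, -7.27740599e-01,  7.64467732e-04]), 'force': array([ 0.70233513, -0.09895262,  0.79150595]), 'ft_torque': array([ 0.02648991, -0.01125812, -0.04449349]), 'finger_force': 0.0, 'gripper_width': 1.000108186408255} -0.0187
side 53.10929504550626 257.5431751196161 191.53769262680757 [[ 0.98857178 -0.15058023 -0.00717152]
 [-0.08462133 -0.51491867 -0.85305217]
 [ 0.12476004  0.84391016 -0.52177636]] [-0.59048777  0.13674776  0.95315981]
side gauge [(0.91, [163, 237, 50, 92]), (0.6, [336, 265, 38, 63]), (0.57, [257, 246, 32, 62])]
side tube [(0.63, [247, 148, 46, 4
[... 233 characters left out ...]
, 27])]
side lock_tip [(0.63, [247, 220, 5, 11]), (0.59, [338, 232, 10, 14]), (0.55, [154, 196, 19, 21])]
top 45.61268588748358 245.94513930381973 199.30734576478918 [[-0.02120682 -0.99959478  0.01898816]
 [-0.9901677   0.0183726  -0.13867361]
 [ 0.13826855 -0.02174229 -0.99015609]] [-0.04810362  0.61666418  1.25974236]
top gauge [(0.63, [316, 159, 28, 22]), (0.6, [303, 220, 24, 24]), (0.56, [289, 289, 38, 40])]
top tube [(0.84, [131, 207, 44, 46])]
top stand [(0.75, [298, 220, 59, 59])]
top nozzle [(0.84, [229, 252, 29, 27])]
top sleeve_center [(0.79, [228, 194, 24, 22])]
top pen [(0.46, [355, 190, 40, 13])]
top padcase [(0.6, [228, 195, 25, 23]), (0.56, [222, 148, 30, 43])]
top lock_tip []
```

```bash
python3 - <<'E'
import cv2
a=cv2.imread("pics/side0.png")[90:390,110:400];b=cv2.imread("pics/top0.png")[110:330,80:400]
cv2.imwrite("pics/s.png",cv2.resize(a,None,fx=2,fy=2,interpolation=3));cv2.imwrite("pics/t.png",cv2.resize(b,None,fx=2.5,fy=2.5,interpolation=3))
E
```

```text
(no output)
```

View pics/s.png

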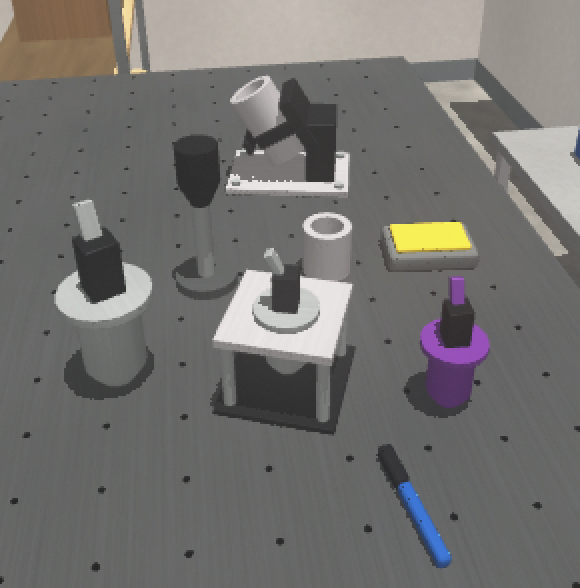

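View pics/t.png

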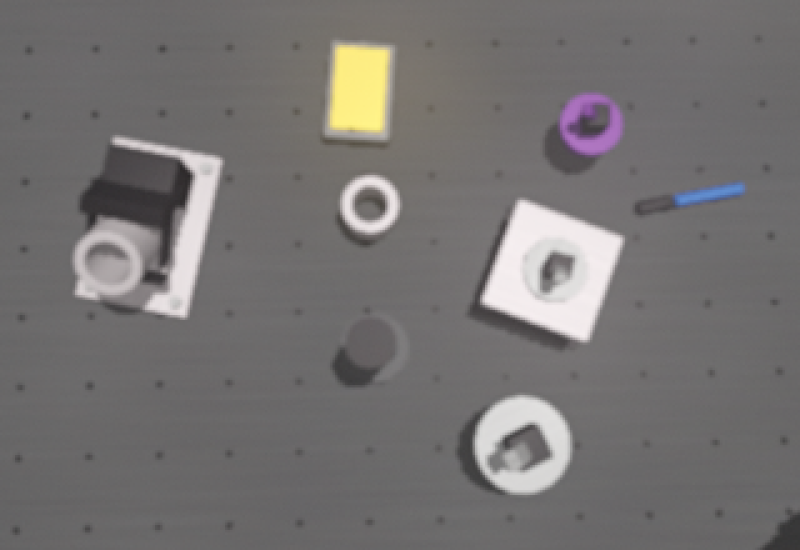

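Side view: the gauge in its stand (collar near px 253,244) is the one to use, beside a larger grey look-alike on the left and a purple one on the right. The tube sits in the clamp at about (238,134). Top view: collar at about (302,218), tube mouth at about (123,214).

```bash
cat > h.py <<'E'
import numpy as np,pickle,cv2
fr=pickle.load(open("fr0.pkl","rb"))
def K(f): return f["color"].shape[0]/2/np.tan(np.radians(f["fov_y"]/2))
def ray(f,u,v):
    d=f["R"].T@np.array([(u-f["cx"])/K(f),(v-f["cy"])/K(f),1]);return -f["R"].T@f["t"],d
def onz(f,u,v,z):
    c,d=ray(f,u,v);return c+d*(z-c[2])/d[2]
def proj(f,X):
    p=np.atleast_2d(X)@f["R"].T+f["t"];return p[:,:2]/p[:,2:]*K(f)+[f["cx"],f["cy"]]
def tri(fs,ps):
    A=np.zeros((3,3));b=np.zeros(3)
    for f,p in zip(fs,ps):
        c,d=ray(f,*p);d/=np.linalg.norm(d);P=np.eye(3)-np.outer(d,d);A+=P;b+=P@c
    return np.linalg.solve(A,b)
E
python3 - <<'E'
from h import *
t,s=fr["top"],fr["side"];np.set_printoptions(precision=4,suppress=True)
print("collar",onz(t,302.4,218,.108),onz(s,253,244,.108),tri([t,s],[(302.4,218),(253,244)]))
print("tube",onz(t,123.2,214.4,.15),onz(s,238.5,134,.15),tri([t,s],[(123.2,214.4),(238.5,134)]))
c=lambda x,y:(x/2.5+80,y/2.5+110)
print("plate",[onz(t,*c(*p),.1)[:2] for p in((518,200),(624,237),(587,342),(481,304))])
print("clampplate",[onz(t,*c(*p),.01)[:2] for p in((115,137),(222,158),(186,317),(77,296))])
print("nozzle",onz(t,*c(372,342),.2),"sleeve",onz(t,*c(370,205),.07),"pen",onz(t,*c(655,205),.01),"case",onz(t,*c(360,90),.03), "big",onz(t,*c(523,445),.1))
print(K(t),K(s))
a=t["color"][195:240,278:326];b=t["color"][185:240,100:155];g=s["color"][205:270,225:285];d=s["color"][110:175,210:290]
im=[cv2.resize(i,(390,290),interpolation=cv2.INTER_CUBIC) for i in(a,b,g,d)]
cv2.imwrite("pics/z.png",np.vstack([np.hstack(im[:2]),np.hstack(im[2:])]))
E
```

```text
collar [ 0.5527 -0.2104  0.108 ] [ 0.5562 -0.2133  0.108 ] [ 0.5547 -0.2108  0.1059]
tube [0.5671 0.2611 0.15  ] [0.5797 0.2615 0.15  ] [0.5734 0.261  0.1498]
plate [array([ 0.6313, -0.1728]), array([ 0.5883, -0.2875]), array([ 0.4749, -0.2421]), array([ 0.5182, -0.1288])]
clampplate [array([0.7294, 0.2899]), array([0.702 , 0.1642]), array([0.516 , 0.2052]), array([0.5427, 0.3307])]
nozzle [ 0.4761 -0.0121  0.2   ] sleeve [ 0.6335 -0.01    0.07  ] pen [ 0.6367 -0.3446  0.01  ] case [0.7763 0.0003 0.03  ] big [ 0.3673 -0.1692  0.1   ]
456.6084443348926 384.17437822974443
```

View pics/z.png

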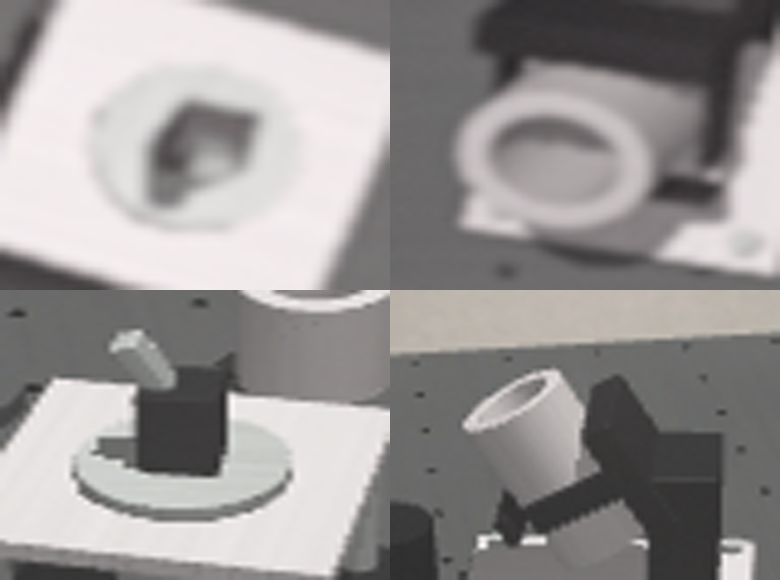

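```bash
python3 - <<'E'
from h import *
from scipy.optimize import minimize
t,s=fr["top"],fr["side"];np.set_printoptions(precision=4,suppress=True)
print("tube",onz(t,123.3,215.2,.15),onz(s,235.1,135.2,.15),tri([t,s],[(123.3,215.2),(235.1,135.2)]))
print("cam",-t["R"].T@t["t"],-s["R"].T@s["t"])
c=np.array([.5537,-.2105,.1])
def pose(x,y,ps):
    R=np.array([[np.cos(ps),-np.sin(ps),0],[np.sin(ps),np.cos(ps),0],[0,0,1]]);return lambda P:np.atleast_2d(P)@R.T+[x,y,.1]
box=np.array([[a,b,h] for a in(-.013,.013) for b in(-.013,.013) for h in(.008,.052)])
pw=np.array([.0,.0,.036])
D=np.array([-np.sin(.42),0,np.cos(.42)]);N=np.array([np.cos(.42),0,np.sin(.42)])
pad=np.array([pw+D*l+N*n*.005+np.array([0,w*.007,0]) for l in(.01,.042) for n in(-1,1) for w in(-1,1)])
def hull(f,P):
    m=np.zeros((384*4,512*4),np.uint8);cv2.fillConvexPoly(m,cv2.convexHull(np.round(proj(f,P)*4+1.5).astype(np.int32)),1);return m
g=cv2.resize(cv2.cvtColor(s["color"],cv2.COLOR_BGR2GRAY),None,fx=4,fy=4)
dark=(g<62).astype(np.uint8)
roi=np.zeros_like(dark);roi[219*4:246*4,244*4:262*4]=1
G=cv2.resize(cv2.cvtColor(t["color"],cv2.COLOR_BGR2GRAY),None,fx=4,fy=4)
nw=(G<175).astype(np.uint8);roit=np.zeros_like(nw);roit[205*4:232*4,290*4:316*4]=1
def cost(p,full=False):
    T=pose(*p);hs=hull(s,T(box));a=hs*(1-hull(s,T(pad)))
    e1=(((a!=dark)*roi).sum())/dark[roi>0].sum()
    b=hull(t,T(box))|hull(t,T(pad));e2=((b!=nw)*roit).sum()/nw[roit>0].sum()
    return (e1,e2) if full else e1+e2
for d in range(-180,180,15):
    r=min(((cost((x,y,np.radians(d))),x,y) for x in np.arange(.547,.561,.002) for y in np.arange(-.217,-.203,.002)));
    r2=minimize(cost,[r[1],r[2],np.radians(d)],method="Nelder-Mead",options=dict(initial_simplex=[[r[1],r[2],np.radians(d)],[r[1]+.002,r[2],np.radians(d)],[r[1],r[2]+.002,np.radians(d)],[r[1],r[2],np.radians(d+8)]]))
    p=r2.x;print(d,round(r2.fun,3),p[:2],round(np.degrees(p[2]),1),cost(p,True))
for d in range(-60,61,10):print(d,proj(s,pose(c[0],c[1],np.radians(d))(pw+.042*D)),proj(t,pose(c[0],c[1],np.radians(d))(pw+.042*D)))
E
```

```text
tube [0.565  0.2608 0.15  ] [0.5685 0.2541 0.15  ] [0.5673 0.2616 0.1466]
cam [ 0.4354 -0.032   1.3338] [ 0.4764 -0.8229  0.6098]
-180 1.082 [ 0.5561 -0.2078] -187.0 (np.float64(0.4885813148788927), np.float64(0.593607305936073))
-165 1.067 [ 0.549  -0.2075] -153.9 (np.float64(0.6667820069204152), np.float64(0.39975093399750933))
-150 1.073 [ 0.5511 -0.2066] -151.1 (np.float64(0.6833910034602076), np.float64(0.3893731838937318))
-135 1.076 [ 0.5487 -0.2073] -157.2 (np.float64(0.6709342560553633), np.float64(0.40473225404732255))
-120 0.984 [ 0.555  -0.2112] -96.5 (np.float64(0.4865051903114187), np.float64(0.49730178497301786))
-105 0.952 [ 0.5553 -0.2096] -95.6 (np.float64(0.5169550173010381), np.float64(0.43462017434620176))
-90 0.948 [ 0.5558 -0.2089] -96.5 (np.float64(0.5200692041522491), np.float64(0.42839352428393523))
-75 1.08 [ 0.5514 -0.207 ] -66.8 (np.float64(0.6913494809688582), np.float64(0.38854296388542964))
-60 1.079 [ 0.5514 -0.2064] -64.7 (np.float64(0.7069204152249134), np.float64(0.3723536737235367))
-45 1.081 [ 0.5511 -0.2057] -57.7 (np.float64(0.7245674740484429)
[... 1323 characters left out ...]
[ 0.5556 -0.2078] 173.6 (np.float64(0.5006920415224914), np.float64(0.5653798256537983))
-60 [[245.8095 212.9497]] [[300.4356 218.5285]]
-50 [[244.6957 213.5467]] [[301.14  219.469]]
-40 [[243.7685 214.2445]] [[301.9953 220.2764]]
-30 [[243.0568 215.0233]] [[302.9756 220.9261]]
-20 [[242.5837 215.8607]] [[304.0509 221.398 ]]
-10 [[242.3655 216.7321]] [[305.1884 221.6777]]
0 [[242.4116 217.6114]] [[306.3533 221.7567]]
10 [[242.7232 218.4718]] [[307.5101 221.6324]]
20 [[243.2932 219.2864]] [[308.6233 221.3089]]
30 [[244.1063 220.0294]] [[309.659 220.796]]
40 [[245.1388 220.6767]] [[310.5856 220.1095]]
50 [[246.3598 221.2072]] [[311.375  219.2705]]
60 [[247.7314 221.6032]] [[312.0031 218.3047]]
```

```bash
python3 - <<'E'
from h import *
t,s=fr["top"],fr["side"]
D=np.array([-np.sin(.42),0,np.cos(.42)]);N=np.array([np.cos(.42),0,np.sin(.42)])
box=[[a,b,h] for h in(.008,.052) for a,b in((-.013,-.013),(.013,-.013),(.013,.013),(-.013,.013))]
pad=[np.array([0,0,.036])+D*l+N*n*.005+np.array([0,w*.007,0]) for l in(.014,.042) for n,w in((-1,-1),(1,-1),(1,1),(-1,1))]
rim=[[.035*np.cos(a),.035*np.sin(a),.008] for a in np.linspace(0,6.283,60)]
E=[(i,(i+1)%4) for i in range(4)];E=E+[(a+4,b+4) for a,b in E]+[(i,i+4) for i in range(4)]
rows=[]
for f,(u,v) in((t,(278,198)),(s,(228,205))):
    ims=[]
    for d in(-30,-20,-8):
        k=8;im=cv2.resize(f["color"][v:v+36,u:u+33] if f is t else f["color"][v:v+36,u:u+33],None,fx=k,fy=k,interpolation=3)
        if f is s: k=5;im=cv2.resize(f["color"][v:v+58,u:u+52],None,fx=k,fy=k,interpolation=3)
        ps=np.radians(d);R=np.array([[np.cos(ps),-np.sin(ps),0],[np.sin(ps),np.cos(ps),0],[0,0,1]])
        for P,c in((box,(0,0,255)),(pad,(0,255,0))):
            q=(proj(f,np.array(P)@R.T+[.554,-.210,.1])-[u,v]+.5)*k
            for a,b in E: cv2.line(im,tuple(q[a].astype(int).tolist()),tuple(q[b].astype(int).tolist()),c,1)
        q=(proj(f,np.array(rim)+[.554,-.210,.1])-[u,v]+.5)*k;cv2.polylines(im,[q.astype(np.int32)],True,(255,0,0),1)
        ims.append(cv2.resize(im,(262,290)))
    rows.append(np.hstack(ims))
cv2.imwrite("pics/o.png",np.vstack(rows))
E
```

```text
(no output)
```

View pics/o.png

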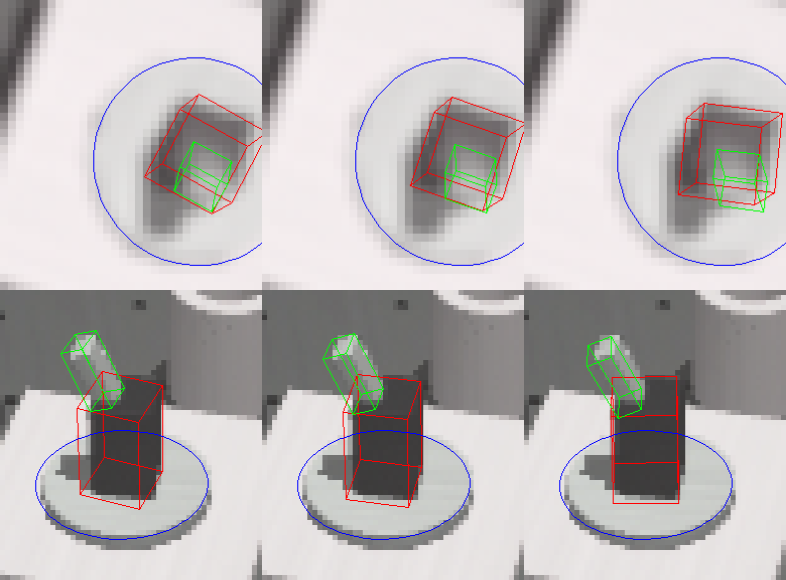

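Overlay: the gauge collar is at about (0.555, -0.210) and its yaw is about -12°, close to the tube's. The locked paddle leans towards the robot.

```bash
cat >> h.py <<'E'
from scipy.spatial.transform import Rotation as Ro
def go(pos,yaw_y=None,q=False):
    """shift (cm, tool axes) from present pose to TCP pos; yaw_y: wanted azimuth of tool y, deg (mod 180)"""
    from plant import monitor
    o=monitor.get_obs();R=Ro.from_rotvec(o["eef_rot"]).as_matrix()
    d=R.T@(np.array(pos)-o["eef_pos"])*100
    az=np.degrees(np.arctan2(R[1,1],R[0,1]));tw=0
    if yaw_y is not None:
        dz=(yaw_y-az+90)%180-90; tw=np.radians(dz)*np.sign(R[2,2])
    print("shift",np.round(d,2),"turn",round(float(tw),3),"y az",round(az,1),"pos",np.round(o["eef_pos"],4),"F",np.round(o["force"],1),"w",round(o["gripper_width"],3),"ff",round(float(o["finger_force"]),1),"t",round(o["clock"],2))
    return o,R
E
python3 - <<'E'
from h import *
o,R=go([.555,-.21,.222],78);print(R.round(3),o["qpos"][6]);go([.555,-.21,.119],78)
E
```

```text
shift [ 40.07 -23.73   0.06] turn 0.677 y az -63.2 pos [ 0.3044 -0.6025  0.2226] F [ 0.7 -0.1 -0.4] w 1.004 ff 0.0 t 0.9
[[ 0.893  0.451  0.   ]
 [ 0.451 -0.893 -0.   ]
 [ 0.     0.    -1.   ]] -0.0822946395882009
shift [ 40.07 -23.73  10.36] turn 0.677 y az -63.2 pos [ 0.3044 -0.6025  0.2226] F [ 0.7 -0.1 -0.4] w 1.004 ff 0.0 t 0.9
```

{"api": "play_rows", "payload": {
  "steps": [
    [1,[5,-3,0],0.085],
    [1,[10,-5.9,0],0.17],
    [1,[15,-8.9,0],0.255],
    [1,[20,-11.9,0],0.34],
    [1,[24,-14.2,0],0.425],
    [1,[28,-16.6,0],0.51],
    [1,[32,-19,0],0.595],
    [1,[36,-21.3,0],0.677]
  ]
}}

```text
clock: 1.7
eef_pos: [0.5206, -0.2636, 0.223]
eef_rot: [3.123, -0.334, 0.001]
force: [1.2, -1.0, 0.0]
gripper_width: 1.0
finger_force: 0.0
```

```bash
python3 - <<'E'
from h import *
go([.555,-.21,.222],78)
E
```

```text
shift [ 2.23 -5.97  0.1 ] turn -0.003 y az -102.2 pos [ 0.5206 -0.2636  0.223 ] F [ 1.2 -1.   0. ] w 1.0 ff 0.0 t 1.7
```

{"api": "play_rows", "payload": {
  "steps": [
    [1,[1.2,-3,0],0],
    [1,[2.2,-6,0],0],
    [1,[2.2,-6,3],0],
    [1,[2.2,-6,5],0],
    [1,[2.2,-6,5],0]
  ]
}}

```text
clock: 2.2
eef_pos: [0.5518, -0.2103, 0.1698]
eef_rot: [-3.123, 0.327, 0.009]
force: [-0.5, -0.6, -0.6]
gripper_width: 1.002
finger_force: 0.0
```

```bash
python3 - <<'E'
from h import *
from plant import viewer
go([.555,-.21,.119],78)
s=viewer.grab_frame("side");t=viewer.grab_frame("top")
im=np.hstack([cv2.resize(s["color"][130:280,190:320],(390,450),interpolation=3),cv2.resize(t["color"][160:270,240:340],(400,450),interpolation=3)])
cv2.imwrite("pics/a1.png",im)
E
```

```text
shift [ 0.34 -0.09  5.08] turn 0.001 y az -101.9 pos [ 0.5518 -0.2103  0.1698] F [-0.5 -0.6 -0.6] w 1.002 ff 0.0 t 2.2
```

View pics/a1.png

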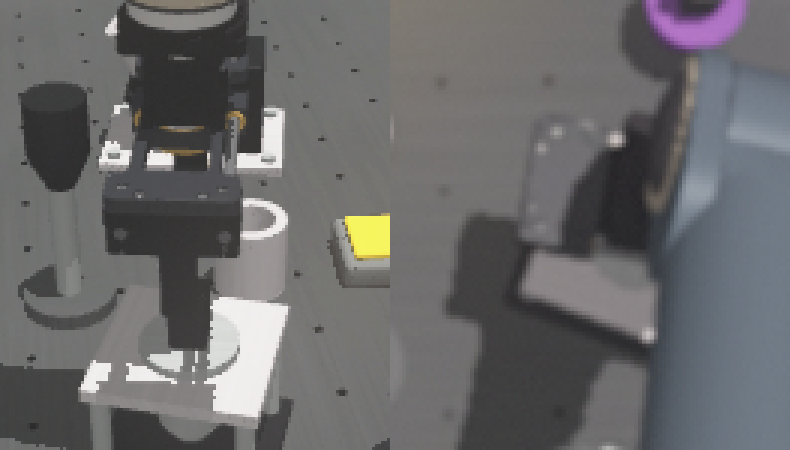

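The fingers straddle the handle at about (188,340), so I'll lower and grip.

{"api": "play_rows", "payload": {
  "steps": [
    [1,[0.35,-0.1,2.5],0],
    [1,[0.35,-0.1,4.5],0],
    [1,[0.35,-0.1,5],0],
    [0.5,[0.35,-0.1,5],0],
    [0.2,[0.35,-0.1,5],0],
    [0.2,[0.35,-0.1,5],0],
    [0.2,[0.35,-0.1,5],0],
    [0.2,[0.35,-0.1,5],0]
  ],
  "squeeze": 20
}}

```text
clock: 3.1
eef_pos: [0.5577, -0.2111, 0.1232]
eef_rot: [3.124, -0.328, 0.002]
force: [-0.6, -0.3, -0.6]
gripper_width: 0.629
finger_force: 0.0
```

{"api": "play_rows", "payload": {
  "steps": [
    [0.2,[0,0,0.2],0],
    [0.2,[0,0,0.2],0],
    [0.2,[0,0,0.2],0],
    [0.2,[0,0,0.2],0],
    [0.2,[0,0,0.2],0],
    [0.2,[0,0,0.2],0],
    [0.2,[0,0,0.2],0],
    [0.2,[0,0,0.2],0]
  ]
}}

```text
clock: 3.9
eef_pos: [0.5573, -0.211, 0.1204]
eef_rot: [-3.124, 0.328, 0.0]
force: [0.7, 1.0, -1.5]
gripper_width: 0.3
finger_force: 19.7
```

{"api": "play_rows", "payload": {
  "steps": [
    [0.2,[0,0,-1],0],
    [0.2,[0,0,-2],0],
    [0.2,[0,0,-3],0],
    [0.2,[0,0,-4],0],
    [0.2,[0,0,-5],0],
    [0.2,[-0.5,0,-5],0],
    [0.2,[-1,0,-5],0],
    [0.2,[-1,0,-5],0]
  ]
}}

```text
clock: 4.7
eef_pos: [0.5478, -0.2081, 0.1709]
eef_rot: [-3.124, 0.327, -0.003]
force: [0.9, 1.9, -2.0]
gripper_width: 0.297
finger_force: 20.0
```

{"api": "play_rows", "payload": {
  "steps": [
    [0.2,[-0.5,0,0],0],
    [0.2,[-1,0,0],0],
    [0.2,[-1.5,0,0],0],
    [0.2,[-2,0,0],0],
    [0.2,[-2,0,0],0]
  ]
}}

```text
clock: 5.2
eef_pos: [0.5273, -0.2042, 0.1707]
eef_rot: [-3.124, 0.328, 0.001]
force: [2.4, 3.5, -1.1]
gripper_width: 0.298
finger_force: 20.0
```

```bash
python3 - <<'E'
from h import *
from plant import viewer
go([.555,-.21,.119],78)
s=viewer.grab_frame("side")
cv2.imwrite("pics/a2.png",cv2.resize(s["color"][150:290,180:320],None,fx=3,fy=3,interpolation=3))
E
```

```text
shift [ 2.83 -0.    5.16] turn 0.0 y az -102.0 pos [ 0.5273 -0.2042  0.1707] F [ 2.4  3.5 -1.1] w 0.298 ff 20.0 t 5.2
```

View pics/a2.png

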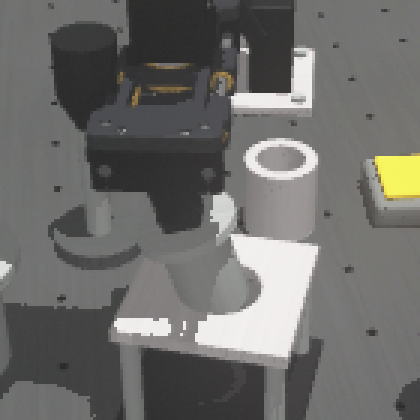

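It tilts in the grip as intended: the head leans in the hole at about (215,275).

{"api": "play_rows", "payload": {
  "steps": [
    [0.2,[-0.6,0,0.1],0],
    [0.2,[-1.2,0,0.25],0],
    [0.2,[-1.8,0,0.4],0],
    [0.2,[-2.4,0,0.6],0],
    [0.2,[-3.0,0,0.8],0],
    [0.2,[-3.0,0,0.8],0]
  ]
}}

```text
clock: 5.85
eef_pos: [0.4971, -0.1985, 0.1621]
eef_rot: [3.124, -0.328, -0.003]
force: [2.8, 2.0, -1.9]
gripper_width: 0.301
finger_force: 20.0
```

{"api": "play_rows", "payload": {
  "steps": [
    [0.2,[0,0,0],0],
    [0.2,[0,0,-1],0],
    [0.2,[0,0,-3],0],
    [0.2,[0,0,-6],0],
    [0.2,[0,0,-9],0],
    [0.2,[0,0,-11],0]
  ],
  "squeeze": 50
}}

```text
clock: 6.45
eef_pos: [0.4976, -0.2, 0.2744]
eef_rot: [3.122, -0.33, -0.002]
force: [-0.5, -0.3, -4.3]
gripper_width: 0.293
finger_force: 50.0
```

```bash
python3 - <<'E'
from h import *
from plant import viewer
go([.555,-.21,.119],78)
s=viewer.grab_frame("side")
pickle.dump(s,open("s1.pkl","wb"))
cv2.imwrite("pics/a3.png",cv2.resize(s["color"][90:250,150:320],None,fx=4,fy=3.5,interpolation=3))
E
```

```text
shift [ 5.83 -0.25 15.53] turn -0.001 y az -102.1 pos [ 0.4976 -0.2     0.2744] F [-0.5 -0.3 -4.3] w 0.293 ff 50.0 t 6.45
```

View pics/a3.png

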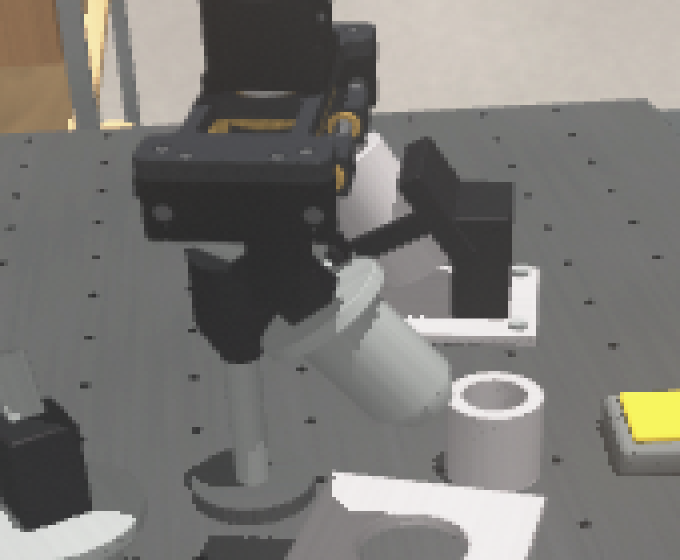

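```bash
cat > tilt.py <<'E'
from h import *
def rings(th,Gp,az=-12):
    h=np.array([np.cos(np.radians(az)),np.sin(np.radians(az)),0]);z=-np.sin(th)*h+np.cos(th)*np.array([0,0,1]);x=np.cos(th)*h+np.sin(th)*np.array([0,0,1]);y=np.cross(z,x)
    o=Gp-.038*z;a=np.linspace(0,6.283,40)
    return [o+l*z+r*(np.outer(np.cos(a),x)+np.outer(np.sin(a),y)) for l,r in((.008,.035),(0,.035),(0,.024),(-.06,.024),(-.075,.014))]
def sil(f,th,Gp):
    m=np.zeros((384,512),np.uint8);r=rings(th,Gp)
    for a,b in((0,1),(2,3),(3,4)):
        cv2.fillConvexPoly(m,cv2.convexHull(np.round(np.vstack([proj(f,r[a]),proj(f,r[b])])).astype(np.int32)),1)
    return m
E
python3 - <<'E'
from tilt import *
from plant import viewer
s=pickle.load(open("s1.pkl","rb"))
G=np.array([.4976,-.200,.2744+.0187])
D=viewer.trace("side","gauge")
print([(d["confidence"],np.round(d["extent"])) for d in D])
best=[d for d in D if 220<d["extent"][0]<262]
m0=best[0]["pixels"].astype(np.uint8) if best else None
# own mask: bright pixels in head region
g=cv2.cvtColor(s["color"],cv2.COLOR_BGR2GRAY)
for d in range(24,52,3):
    m=sil(s,np.radians(d),G)
    out=[]
    k=m[165:215,225:265]
    if m0 is not None: q=m0[165:215,225:265]; out.append(round((k&q).sum()/(k|q).sum(),3))
    p=proj(s,rings(np.radians(d),G)[4].mean(0))[0]; out.append(((p-[150,90])*[4,3.5]).round())
    print(d,out)
E
```

```text
[(0.8, array([162., 238.,  53.,  94.])), (0.69, array([235., 185.,  58.,  49.])), (0.62, array([338., 261.,  38.,  69.]))]
24 [np.float64(0.606), array([381., 422.])]
27 [np.float64(0.673), array([392., 418.])]
30 [np.float64(0.753), array([403., 414.])]
33 [np.float64(0.844), array([413., 410.])]
36 [np.float64(0.932), array([423., 405.])]
39 [np.float64(0.858), array([433., 399.])]
42 [np.float64(0.772), array([442., 394.])]
45 [np.float64(0.698), array([451., 388.])]
48 [np.float64(0.633), array([460., 381.])]
51 [np.float64(0.563), array([468., 374.])]
```

```bash
cat >> tilt.py <<'E'
def tcp_for(s,th,M,az=-12.4,up=0):
    """TCP with tip centre on tube axis at height s above mouth (m), gauge tilt th deg"""
    h=np.array([np.cos(np.radians(az)),np.sin(np.radians(az)),0]);u=np.array([0,0,1.])
    zt=-.5*h+.866*u;t=np.radians(th);gz=-np.sin(t)*h+np.cos(t)*u
    return np.array(M)+s*zt+.113*gz-[0,0,.0187]
E
python3 - <<'E'
from tilt import *
T=tcp_for(.045,36,[.567,.261,.149]);print(T)
go(T,77.6);go([.60,-.05,.31],77.6)
E
```

```text
[0.48015456 0.28009421 0.26068892]
shift [-11.91 -46.58   1.31] turn 0.006 y az -102.1 pos [ 0.4991 -0.2002  0.2753] F [ 1.4 -0.1 -2.2] w 0.295 ff 50.0 t 6.55
shift [  6.74 -16.8   -3.48] turn 0.006 y az -102.1 pos [ 0.4991 -0.2002  0.2753] F [ 1.4 -0.1 -2.2] w 0.295 ff 50.0 t 6.55
```

{"api": "play_rows", "payload": {
  "steps": [
    [0.2,[0,-2,-2],0],
    [0.2,[0,-5,-4],0],
    [0.2,[0,-9.5,-4],0],
    [0.2,[-1,-14,-4],0],
    [0.2,[-3,-18,-4],0],
    [0.2,[-5,-22,-4],0],
    [0.2,[-7,-26,-4],0],
    [0.2,[-8,-30,-4],0]
  ]
}}

```text
clock: 7.35
eef_pos: [0.4799, 0.112, 0.3107]
eef_rot: [3.121, -0.328, -0.007]
force: [1.5, -0.4, -3.9]
gripper_width: 0.294
finger_force: 50.0
```

{"api": "play_rows", "payload": {
  "steps": [
    [0.2,[-1,-4,0],0],
    [0.2,[-2,-8,0],0],
    [0.2,[-3,-12,0],0],
    [0.2,[-3.9,-15,0],0],
    [0.2,[-3.9,-16.6,1],0],
    [0.2,[-3.9,-16.6,2.5],0],
    [0.2,[-3.9,-16.6,3.5],0],
    [0.2,[-3.9,-16.6,3.5],0]
  ]
}}

```text
clock: 8.15
eef_pos: [0.4779, 0.2797, 0.2743]
eef_rot: [3.119, -0.33, -0.008]
force: [0.4, -0.6, -3.8]
gripper_width: 0.298
finger_force: 50.0
```

```bash
python3 - <<'E'
from tilt import *
from plant import viewer
T=tcp_for(.045,36,[.567,.261,.149])
o,R=go(T,77.6)
G=o["eef_pos"]+[0,0,.0187]
s=viewer.grab_frame("side");t=viewer.grab_frame("top");pickle.dump((s,t,G),open("s2.pkl","wb"))
u,v=190,70;a=s["color"][v:v+110,u:u+100];a=cv2.resize(a,None,fx=4,fy=4,interpolation=3)
def tube(M,az=-12.4):
    h=np.array([np.cos(np.radians(az)),np.sin(np.radians(az)),0]);x=.866*h+[0,0,.5];y=np.array([-h[1],h[0],0]);q=np.linspace(0,6.283,40)
    return [np.array(M)+r*(np.outer(np.cos(q),x)+np.outer(np.sin(q),y)) for r in(.036,.025)]
def draw(im,f,u,v,k):
    for P,c in [(p,(0,0,255)) for p in tube([.567,.261,.149])]+[(p,(0,255,0)) for p in rings(np.radians(36),G)]:
        cv2.polylines(im,[((proj(f,P)-[u,v]+.5)*k).astype(np.int32)],True,c,1)
draw(a,s,u,v,4)
u,v=95,175;b=cv2.resize(t["color"][v:v+88,u:u+78],None,fx=5,fy=5,interpolation=3);draw(b,t,u,v,5)
cv2.imwrite("pics/a4.png",np.hstack([a,b]))
for th in range(28,46,2):
    m=sil(s,np.radians(th),G);D=[d for d in viewer.trace("side","gauge") if 180<d["extent"][0]<280 and d["extent"][1]<180]
    if D: q=D[0]["pixels"].astype(np.uint8);print(th,(m&q).sum()/(m|q).sum())
E
```

```text
shift [ 0.22 -0.09  1.36] turn 0.006 y az -102.1 pos [0.4779 0.2797 0.2743] F [ 0.4 -0.6 -3.8] w 0.298 ff 50.0 t 8.15
28 0.6190476190476191
30 0.6638888888888889
32 0.7372262773722628
34 0.7680945347119645
36 0.8465116279069768
38 0.8201219512195121
40 0.7481481481481481
42 0.6902404526166902
44 0.631578947368421
```

View pics/a4.png

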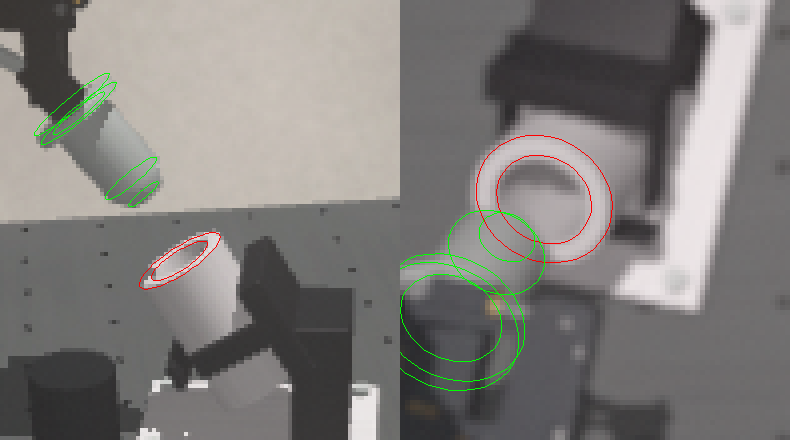

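```bash
cat > plan.py <<'E'
from tilt import *
import sys
M=[.567,.261,.149]
for s,th in eval(sys.argv[1]):
    print(s,th,end=" ");go(tcp_for(s/1000,th,M),77.6)
E
python3 plan.py "[(20,36),(0,36),(-10,34.5),(-20,33),(-30,31.5),(-40,30),(-75,30)]"
```

```text
20 36 shift [1.39 0.17 3.88] turn 0.007 y az -102.0 pos [0.4791 0.282  0.2778] F [ 0.4 -0.4 -4.1] w 0.293 ff 50.0 t 8.7
0 36 shift [2.39 0.18 5.61] turn 0.007 y az -102.0 pos [0.4791 0.282  0.2778] F [ 0.4 -0.4 -4.1] w 0.293 ff 50.0 t 8.7
-10 34.5 shift [3.13 0.19 6.3 ] turn 0.007 y az -102.0 pos [0.4791 0.282  0.2778] F [ 0.4 -0.4 -4.1] w 0.293 ff 50.0 t 8.7
-20 33 shift [3.88 0.19 7.01] turn 0.007 y az -102.0 pos [0.4791 0.282  0.2778] F [ 0.4 -0.4 -4.1] w 0.293 ff 50.0 t 8.7
-30 31.5 shift [4.63 0.2  7.71] turn 0.007 y az -102.0 pos [0.4791 0.282  0.2778] F [ 0.4 -0.4 -4.1] w 0.293 ff 50.0 t 8.7
-40 30 shift [5.38 0.2  8.43] turn 0.007 y az -102.0 pos [0.4791 0.282  0.2778] F [ 0.4 -0.4 -4.1] w 0.293 ff 50.0 t 8.7
-75 30 shift [ 7.13  0.21 11.46] turn 0.007 y az -102.0 pos [0.4791 0.282  0.2778] F [ 0.4 -0.4 -4.1] w 0.293 ff 50.0 t 8.7
```

{"api": "play_rows", "payload": {
  "steps": [
    [0.2,[0.5,0.1,1.5],0],
    [0.2,[1,0.2,3],0],
    [0.2,[1.4,0.2,3.9],0],
    [0.2,[1.9,0.2,4.75],0],
    [0.2,[2.4,0.2,5.6],0],
    [0.2,[2.4,0.2,5.6],0],
    [0.2,[2.4,0.2,5.6],0]
  ],
  "squeeze": 20
}}

```text
clock: 9.4
eef_pos: [0.5022, 0.2752, 0.2214]
eef_rot: [-3.124, 0.328, 0.0]
force: [0.1, 0.3, -3.7]
gripper_width: 0.297
finger_force: 20.0
```

```bash
python3 plan.py "[(0,36),(-10,34.5),(-20,33),(-30,31.5),(-40,30),(-75,30)]"; python3 - <<'E'
from tilt import *
from plant import viewer,monitor
o=monitor.get_obs();G=o["eef_pos"]+[0,0,.0187]
s=viewer.grab_frame("side");pickle.dump(s,open("s3.pkl","wb"))
D=[d for d in viewer.trace("side","gauge") if 180<d["extent"][0]<280 and d["extent"][1]<180]
print(len(D))
for th in range(22,44,2):
    m=sil(s,np.radians(th),G)
    if D: q=D[0]["pixels"].astype(np.uint8);print(th,(m&q).sum()/(m|q).sum())
E
```

```text
0 36 shift [-0.01 -0.01 -0.03] turn 0.007 y az -102.0 pos [0.5022 0.2752 0.2214] F [ 0.1  0.3 -3.7] w 0.297 ff 20.0 t 9.4
-10 34.5 shift [ 0.73 -0.    0.66] turn 0.007 y az -102.0 pos [0.5022 0.2752 0.2214] F [ 0.1  0.3 -3.7] w 0.297 ff 20.0 t 9.4
-20 33 shift [1.48 0.   1.37] turn 0.007 y az -102.0 pos [0.5022 0.2752 0.2214] F [ 0.1  0.3 -3.7] w 0.297 ff 20.0 t 9.4
-30 31.5 shift [2.23 0.01 2.07] turn 0.007 y az -102.0 pos [0.5022 0.2752 0.2214] F [ 0.1  0.3 -3.7] w 0.297 ff 20.0 t 9.4
-40 30 shift [2.98 0.01 2.79] turn 0.007 y az -102.0 pos [0.5022 0.2752 0.2214] F [ 0.1  0.3 -3.7] w 0.297 ff 20.0 t 9.4
-75 30 shift [4.73 0.03 5.82] turn 0.007 y az -102.0 pos [0.5022 0.2752 0.2214] F [ 0.1  0.3 -3.7] w 0.297 ff 20.0 t 9.4
1
22 0.45699614890885754
24 0.506631299734748
26 0.5506849315068493
28 0.5988779803646563
30 0.6490455212922174
32 0.7065052950075643
34 0.758998435054773
36 0.7990353697749196
38 0.8019323671497585
40 0.7413249211356467
42 0.6846846846846847
```

{"api": "play_rows", "payload": {
  "steps": [
    [0.2,[0.35,0,0.35],0],
    [0.2,[0.7,0,0.65],0],
    [0.2,[1.1,0,1.0],0],
    [0.2,[1.5,0,1.35],0],
    [0.2,[1.5,0,1.35],0]
  ]
}}

```text
clock: 10.0
eef_pos: [0.517, 0.273, 0.2075]
eef_rot: [-3.123, 0.327, 0.0]
force: [0.7, 2.2, -4.7]
gripper_width: 0.297
finger_force: 20.0
```

{"api": "play_rows", "payload": {
  "steps": [
    [0.2,[0.4,0,0.35],0],
    [0.2,[0.75,0,0.7],0],
    [0.2,[1.1,0,1.05],0],
    [0.2,[1.5,0,1.4],0],
    [0.2,[1.5,0,1.4],0]
  ]
}}

```text
clock: 10.5
eef_pos: [0.5323, 0.2695, 0.1935]
eef_rot: [-3.123, 0.328, -0.001]
force: [0.8, 4.9, -5.6]
gripper_width: 0.3
finger_force: 20.0
```

{"api": "play_rows", "payload": {
  "steps": [
    [0.2,[0,-0.2,0],0],
    [0.2,[0.25,-0.2,0.43],0],
    [0.2,[0.5,-0.2,0.87],0],
    [0.2,[0.75,-0.2,1.3],0],
    [0.2,[0.75,-0.2,1.3],0]
  ]
}}

```text
clock: 11.0
eef_pos: [0.5399, 0.2685, 0.1801]
eef_rot: [3.124, -0.329, 0.0]
force: [0.3, 1.9, -5.9]
gripper_width: 0.297
finger_force: 20.0
```

```bash
python3 plan.py "[(-75,30)]"; python3 - <<'E'
from tilt import *
from plant import viewer,monitor
o=monitor.get_obs();print(o["ft_torque"])
f=viewer.grab_frame("side");pickle.dump(f,open("s3.pkl","wb"))
u,v=190,70
cv2.imwrite("pics/a5.png",cv2.resize(f["color"][v:v+110,u:u+110],None,fx=5,fy=5,interpolation=3))
E
```

```text
-75 30 shift [0.91 0.15 1.69] turn 0.006 y az -102.0 pos [0.5399 0.2685 0.1801] F [ 0.3  1.9 -5.9] w 0.297 ff 20.0 t 11.0
[0.62156498 0.0113322  0.13706248]
```

{"api": "play_rows", "payload": {
  "steps": [
    [0.2,[0.25,-0.05,0.43],0],
    [0.2,[0.5,-0.05,0.87],0],
    [0.2,[0.65,-0.05,1.15],0],
    [0.2,[0.78,-0.05,1.35],0],
    [0.2,[0.78,-0.05,1.35],0]
  ]
}}

```text
clock: 11.55
eef_pos: [0.5473, 0.2677, 0.1674]
eef_rot: [3.124, -0.329, 0.001]
force: [0.6, -0.4, -4.1]
gripper_width: 0.296
finger_force: 20.0
```

{"api": "play_rows", "payload": {
  "steps": [
    [0.2,[0.07,0,0.13],0],
    [0.2,[0.14,0,0.25],0],
    [0.2,[0.2,0,0.35],0],
    [0.2,[0.25,0,0.43],0],
    [0.2,[0.25,0,0.43],0]
  ]
}}

```text
clock: 12.05
eef_pos: [0.5487, 0.2677, 0.1668]
eef_rot: [3.123, -0.328, 0.0]
force: [-7.9, -3.2, 16.9]
gripper_width: 0.302
finger_force: 20.0
```

{"api": "play_rows", "payload": {
  "steps": [
    [0.2,[-0.15,0,-0.2],0],
    [0.2,[-0.15,0,-0.2],0]
  ]
}}

```text
clock: 12.25
eef_pos: [0.5486, 0.2678, 0.1669]
eef_rot: [-3.124, 0.328, -0.004]
force: [-1.5, -1.8, 7.8]
gripper_width: 0.294
finger_force: 20.0
```

```bash
python3 - <<'E'
from tilt import *
from plant import viewer
go([0,0,0])
f=viewer.grab_frame("side")
u,v=200,95
cv2.imwrite("pics/a5.png",cv2.resize(f["color"][v:v+80,u:u+90],None,fx=7,fy=7,interpolation=3))
E
```

```text
shift [-48.13  37.61  16.56] turn 0.0 y az -102.0 pos [0.5486 0.2678 0.1669] F [-1.5 -1.8  7.8] w 0.294 ff 20.0 t 12.25
```

View pics/a5.png

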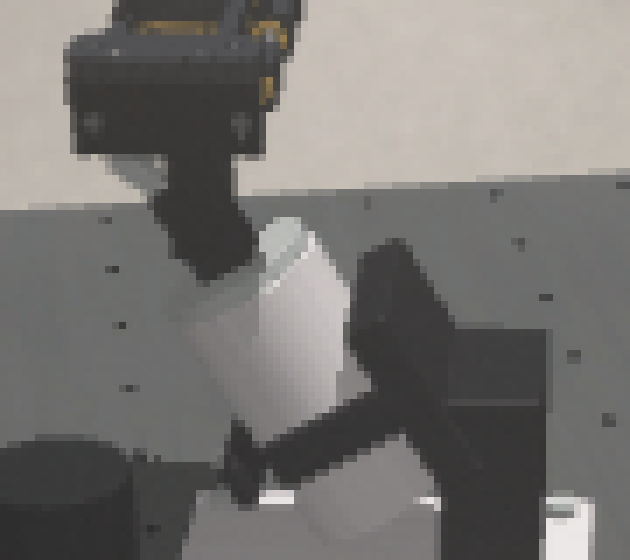

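Seated: the collar lies on the rim at about (280,255). Next I release, rise, close the fingers and go round to the robot side of the paddle.

{"api": "play_rows", "payload": {
  "steps": [
    [0.4,[-0.1,0,-0.1],0],
    [0.5,[-0.1,0,-0.1],0],
    [0.6,[-0.1,0,-0.1],0],
    [0.6,[-0.1,0,-0.1],0],
    [0.6,[-0.1,0,-0.1],0],
    [0.6,[0,0,-2],0],
    [0.6,[0,0,-5],0],
    [0.6,[0,0,-8],0]
  ]
}}

```text
clock: 13.1
eef_pos: [0.5476, 0.2677, 0.2456]
eef_rot: [3.124, -0.328, -0.002]
force: [0.3, -0.3, 0.6]
gripper_width: 0.605
finger_force: 0.0
```

{"api": "play_rows", "payload": {
  "steps": [
    [0,[-3,0,0],0],
    [0,[-6,0,0],0],
    [0,[-6.5,0,0],0],
    [0,[-6.5,0,0],0],
    [0,[-6.5,0,0],0],
    [0,[-6.5,0,0],0],
    [0,[-6.5,0,0],0],
    [0,[-6.5,0,0],0]
  ]
}}

```text
clock: 13.9
eef_pos: [0.4848, 0.2811, 0.245]
eef_rot: [3.124, -0.329, -0.0]
force: [-0.1, -0.6, -0.0]
gripper_width: 0.021
finger_force: 0.0
```

```bash
cat >> tilt.py <<'E'
O=np.array([.566,.2635,.152])
def hz(h,z,lat=0):
    a=np.radians(-12.4);return O+np.array([np.cos(a)*h-np.sin(a)*lat,np.sin(a)*h+np.cos(a)*lat,z])/1000
E
python3 - <<'E'
from tilt import *
from plant import viewer
go(hz(-78,44),77.6);go(hz(-64,44));go(hz(-37,50))
f=viewer.grab_frame("side")
for l in("lock_tip","gauge"):print(l,[(d["confidence"],np.round(d["extent"],1)) for d in viewer.boxes_of("side",l)])
print(proj(f,np.array([hz(-51.7,55.6),hz(-22.3,72.6),hz(-37,38.5),hz(0,0)])))
pickle.dump(f,open("s5.pkl","wb"))
E
```

```text
shift [ 0.51 -0.02  4.9 ] turn 0.006 y az -102.0 pos [0.4848 0.2811 0.245 ] F [-0.1 -0.6 -0. ] w 0.021 ff 0.0 t 13.9
shift [ 1.91 -0.01  4.9 ] turn 0.0 y az -102.0 pos [0.4848 0.2811 0.245 ] F [-0.1 -0.6 -0. ] w 0.021 ff 0.0 t 13.9
shift [4.61 0.01 4.3 ] turn 0.0 y az -102.0 pos [0.4848 0.2811 0.245 ] F [-0.1 -0.6 -0. ] w 0.021 ff 0.0 t 13.9
lock_tip [(0.64, array([151.9, 196.6,  13. ,  17.9]))]
gauge [(0.97, array([163.9, 235.7,  51.8,  89.4])), (0.93, array([339.3, 262.8,  33.2,  64.9])), (0.57, array([233.2, 128.9,  27. ,  23.3]))]
[[215.88565095 115.64980632]
 [225.4243158  110.28700155]
 [221.12319598 121.19629307]
 [233.92837139 133.42828408]]
```

{"api": "play_rows", "payload": {
  "steps": [
    [0,[0.2,0,2.5],0],
    [0,[0.2,0,4.9],0],
    [0,[0.2,0,4.9],0],
    [0,[1,0,4.9],0],
    [0,[1.6,0,4.9],0],
    [0,[1.6,0,4.9],0]
  ]
}}

```text
clock: 14.65
eef_pos: [0.5002, 0.2789, 0.1976]
eef_rot: [-3.123, 0.329, 0.0]
force: [-2.6, 1.1, 1.7]
gripper_width: 0.004
finger_force: 1.6
```

{"api": "play_rows", "payload": {
  "steps": [
    [0,[0.4,0,-0.05],0],
    [0,[0.8,0,-0.15],0],
    [0,[1.2,0,-0.2],0],
    [0,[1.6,0,-0.3],0],
    [0,[2.0,0,-0.4],0],
    [0,[2.4,0,-0.5],0],
    [0,[2.4,0,-0.5],0]
  ]
}}

```text
clock: 15.35
eef_pos: [0.5134, 0.2787, 0.2037]
eef_rot: [-3.125, 0.316, 0.022]
force: [-12.3, 3.2, 8.9]
gripper_width: 0.004
finger_force: 6.1
```

```bash
python3 - <<'E'
from tilt import *
go(hz(-37,50))
E
```

```text
shift [1.76 0.38 0.14] turn 0.0 y az -101.5 pos [0.5134 0.2787 0.2037] F [-12.3   3.2   8.9] w 0.004 ff 6.1 t 15.35
```

{"api": "play_rows", "payload": {
  "steps": [
    [0,[-1.5,0,0],0],
    [0,[-3.7,0,0],0],
    [0,[-3.7,0,1.1],0],
    [0,[-3.2,0,1.1],0],
    [0,[-2.8,0,1.1],0],
    [0,[-2.5,0,1.1],0],
    [0,[-2.5,0,1.1],0]
  ]
}}

```text
clock: 16.05
eef_pos: [0.5005, 0.2777, 0.1902]
eef_rot: [-3.124, 0.331, -0.001]
force: [0.7, -0.1, 0.1]
gripper_width: 0.009
finger_force: 0.0
```

```bash
python3 - <<'E'
from tilt import *
from plant import viewer
go(hz(-64.5,38))
f=viewer.grab_frame("side")
for l in("lock_tip","gauge"):print(l,[(d["confidence"],np.round(d["extent"],1)) for d in viewer.boxes_of("side",l)])
a,b=pickle.load(open("s5.pkl","rb")),f
u,v=195,85;k=6
ims=[cv2.resize(i["color"][v:v+65,u:u+65],None,fx=k,fy=k,interpolation=3) for i in(a,b)]
for im in ims:
    for p in ([(-54.9,51.8),(-48.8,59.7),(-33,50),(-40,41)],[(-37.3,38.5),(-14.7,51.5),(7.3,13.4),(-15.3,.5)]):
        q=(proj(f,np.array([hz(*x) for x in p]))-[u,v]+.5)*k;cv2.polylines(im,[q.astype(np.int32)],True,(0,0,255),1)
cv2.imwrite("pics/a6.png",np.hstack(ims))
E
```

```text
shift [ 0.25 -0.02  0.02] turn 0.0 y az -102.1 pos [0.5005 0.2777 0.1902] F [ 0.7 -0.1  0.1] w 0.009 ff 0.0 t 16.05
lock_tip [(0.58, array([153.5, 197.2,  13.6,  17.7]))]
gauge [(0.93, array([163.1, 236.8,  53.1,  92.7])), (0.63, array([247.9, 147.8,  44.5,  40.8])), (0.54, array([235. , 128.4,  22. ,  22.1]))]
```

View pics/a6.png

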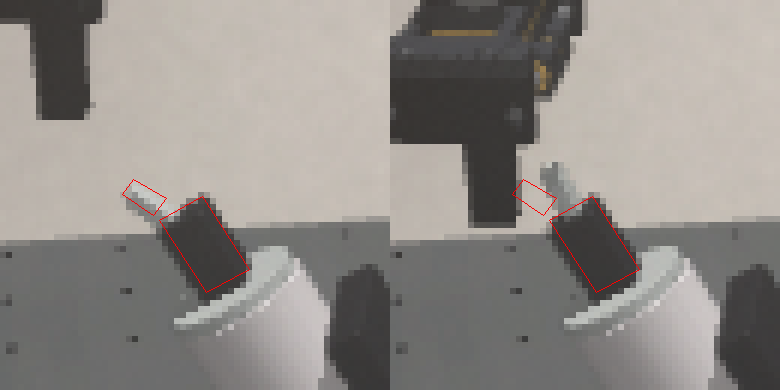

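The paddle at about (555,180) is already partly over and the gauge is still seated. I'll continue along the arc.

{"api": "play_rows", "payload": {
  "steps": [
    [0,[0,0,-1.2],0],
    [0,[1.0,0,-1.2],0],
    [0,[1.5,0,-1.4],0],
    [0,[1.9,0,-1.7],0],
    [0,[2.4,0,-1.9],0],
    [0,[2.9,0,-2.05],0],
    [0,[3.3,0,-2.1],0],
    [0,[3.3,0,-2.1],0]
  ]
}}

```text
clock: 17.0
eef_pos: [0.5284, 0.2725, 0.2111]
eef_rot: [3.124, -0.326, -0.01]
force: [-9.8, 2.4, 4.0]
gripper_width: 0.001
finger_force: 4.8
```

```bash
python3 - <<'E'
from tilt import *
go(hz(-37,58))
E
```

```text
shift [0.17 0.07 0.1 ] turn 0.0 y az -101.9 pos [0.5284 0.2725 0.2111] F [-9.8  2.4  4. ] w 0.001 ff 4.8 t 17.0
```

{"api": "play_rows", "payload": {
  "steps": [
    [0,[-1.5,0,0],0],
    [0,[-2.5,0,0],0],
    [0,[-2.5,0,-2],0],
    [0,[-2.5,0,-4.5],0],
    [0,[-2.5,0,-4.5],0]
  ]
}}

```text
clock: 17.5
eef_pos: [0.5088, 0.2777, 0.2601]
eef_rot: [-3.12, 0.328, -0.012]
force: [-0.1, 0.5, 0.6]
gripper_width: 0.005
finger_force: 0.0
```

```bash
python3 - <<'E'
from tilt import *
from plant import viewer
go(hz(8,99))
f=viewer.grab_frame("side");a=pickle.load(open("s5.pkl","rb"))
g=cv2.cvtColor(f["color"],cv2.COLOR_BGR2GRAY);print("free tip px",proj(f,np.array([hz(-22.3,72.6),hz(-51.7,55.6),hz(-18,31.2)])).round(1))
print(g[104:128,208:240])
for l in("lock_tip","gauge"):print(l,[(d["confidence"],np.round(d["extent"],1)) for d in viewer.boxes_of("side",l)])
E
```

```text
shift [6.68 0.21 0.96] turn 0.0 y az -102.0 pos [0.5088 0.2777 0.2601] F [-0.1  0.5  0.6] w 0.005 ff 0.0 t 17.5
free tip px [[225.4 110.3]
 [215.9 115.6]
 [227.6 123.6]]
[[182 183 181 182 181 181 182 183 182 181 183 184 185 186 186 185 185 187
  187 187 188 187 187 188 189 187 187 187 189 190 190 190]
 [181 182 181 182 181 183 182 183 183 183 184 185 187 186 186 186 186 188
  188 187 188 188 188 188 189 187 187 188 189 189 190 191]
 [180 181 180 181 181 182 183 183 181 183 183 183 185 186 186 188 187 188
  187 187 187 187 188 188 188 187 188 188 188 190 192 191]
 [182 183 181 180 181 183 183 183 181 183 184 183 184 184 186 187 187 187
  186 185 184 185 186 186 187 187 189 188 188 190 191 190]
 [183 183 182 183 183 184 182 181 183 182 184 183 185 184 184 186 186 188
  187 185 187 187 186 187 187 187 188 189 190 191 189 188]
 [182 181 181 182 184 184 184 183 183 183 183 184 184 187 186 187 189 187
  187 187 188 188 188 187 187 188 188 188 190 191 190 187]
 [182 181 181 181 182 184 184 183 184 184 187 184 185 186 186 188 189 187
  187 191 189 189 188 188 187 188 189 188 190 189 189 188]
[... 1804 characters left out ...]
   59  60  60  60  60  64  64  65 109 111 112 111 111 110]
 [112 111 113 113 112 111 112 112 110 109 110 108 108 108  82  60  60  59
   59  59  60  59  60  62  63  63  72 110 111 111 111 111]
 [110 111 111 112 112 111  97  81 108 109 110 110 110 110 108  62  58  58
   58  60  59  59  59  59  64  63  63  84 111 112 144 162]
 [111 111 111 111 112 111 111 110 110 109 109 110 110 110 110  81  60  58
   59  59  60  58  59  60  59  63  62  64 143 179 185 186]]
lock_tip [(0.74, array([153.3, 199.1,  11.8,  21.2]))]
gauge [(0.98, array([338.6, 263.7,  37.3,  65.8])), (0.63, array([163.7, 237.1,  52.5,  92. ])), (0.62, array([234.1, 125.8,  22.1,  27.5])), (0.19, array([254.4, 264.9,  75.5,  82.2]))]
```

The paddle is fully free: its tip is at about (226,111), predicted (225,110). Now I cross over and push it back.

{"api": "play_rows", "payload": {
  "steps": [
    [0,[3,0.1,0],0],
    [0,[6.7,0.2,0],0],
    [0,[7,0.2,0],0],
    [0,[7,0.2,2.5],0],
    [0,[7,0.2,4.7],0],
    [0,[7,0.2,4.7],0]
  ]
}}

```text
clock: 18.25
eef_pos: [0.5722, 0.2586, 0.2048]
eef_rot: [3.12, -0.327, -0.012]
force: [0.3, 0.0, -0.3]
gripper_width: 0.003
finger_force: 0.0
```

```bash
python3 - <<'E'
from tilt import *
for h,z in((-6,60),(-16,59.5),(-23,57.5),(-30,54.5),(-36,50.5),(-40,48),(-43,48)):go(hz(h,z))
E
```

```text
shift [-1.31 -0.35 -0.71] turn 0.0 y az -102.0 pos [0.5722 0.2586 0.2048] F [ 0.3  0.  -0.3] w 0.003 ff 0.0 t 18.25
shift [-2.31 -0.36 -0.66] turn 0.0 y az -102.0 pos [0.5722 0.2586 0.2048] F [ 0.3  0.  -0.3] w 0.003 ff 0.0 t 18.25
shift [-3.01 -0.37 -0.45] turn 0.0 y az -102.0 pos [0.5722 0.2586 0.2048] F [ 0.3  0.  -0.3] w 0.003 ff 0.0 t 18.25
shift [-3.71 -0.37 -0.15] turn 0.0 y az -102.0 pos [0.5722 0.2586 0.2048] F [ 0.3  0.  -0.3] w 0.003 ff 0.0 t 18.25
shift [-4.3  -0.38  0.26] turn 0.0 y az -102.0 pos [0.5722 0.2586 0.2048] F [ 0.3  0.  -0.3] w 0.003 ff 0.0 t 18.25
shift [-4.7  -0.38  0.51] turn 0.0 y az -102.0 pos [0.5722 0.2586 0.2048] F [ 0.3  0.  -0.3] w 0.003 ff 0.0 t 18.25
shift [-5.   -0.39  0.51] turn 0.0 y az -102.0 pos [0.5722 0.2586 0.2048] F [ 0.3  0.  -0.3] w 0.003 ff 0.0 t 18.25
```

{"api": "play_rows", "payload": {
  "steps": [
    [0,[0,-0.35,-0.7],0],
    [0,[-0.8,-0.35,-0.7],0],
    [0,[-1.5,-0.35,-0.7],0],
    [0,[-2.1,-0.35,-0.7],0],
    [0,[-2.7,-0.35,-0.6],0],
    [0,[-3.3,-0.35,-0.4],0],
    [0,[-3.9,-0.35,-0.1],0],
    [0,[-3.9,-0.35,-0.1],0]
  ]
}}

```text
clock: 19.05
eef_pos: [0.537, 0.2723, 0.2113]
eef_rot: [-3.124, 0.327, -0.002]
force: [0.8, -0.8, 5.5]
gripper_width: 0.009
finger_force: 2.2
```

```bash
python3 - <<'E'
from tilt import *
for h,z in((-36,50.5),(-40,48),(-44,47)):go(hz(h,z))
E
```

```text
shift [-0.58  0.23  0.87] turn 0.0 y az -101.9 pos [0.537  0.2723 0.2113] F [ 0.8 -0.8  5.5] w 0.009 ff 2.2 t 19.05
shift [-0.98  0.23  1.12] turn 0.0 y az -101.9 pos [0.537  0.2723 0.2113] F [ 0.8 -0.8  5.5] w 0.009 ff 2.2 t 19.05
shift [-1.38  0.22  1.22] turn 0.0 y az -101.9 pos [0.537  0.2723 0.2113] F [ 0.8 -0.8  5.5] w 0.009 ff 2.2 t 19.05
```

```bash
python3 - <<'E'
from tilt import *
from plant import viewer
f=viewer.grab_frame("side")
g=cv2.cvtColor(f["color"],cv2.COLOR_BGR2GRAY)
ch=lambda x:"#" if x<95 else("P" if x<165 else ".")
for r in range(98,130):print(r,"".join(ch(x) for x in g[r,206:246]))
print(proj(f,np.array([hz(-30-9.5,59),hz(-30+9.5,59)])).round(1))
E
```

```text
98 ###########################.............
99 ###########################.............
100 ###########################.............
101 PPPPPPPPPPPPP#########PPPP..............
102 .............#########P.................
103 .............P########P.................
104 .............P########P.................
105 .............P########P.................
106 .............P########P.................
107 .............P########P.................
108 ..............########P.................
109 ..............########P.................
110 ..............########P.................
111 ..............########P.................
112 ..............########P.................
113 ............PP########P.................
114 ............PP########..................
115 ...........PPP########..................
116 ...........PPPPPPP......................
117 ............PPPPPP...PP.................
118 .............PPPPPP.P##P................
119 ..............PPPPP#####................
120 ..............PPPPP######...............
121 ...............PP########P..............
122 ...............###########P.......PPPPPP
123 ..............P############PPPPPPPPPPPPP
124 .PPPPPPPPPPPPPP#############PPPPPPPPPPPP
125 PPPPPPPPPPPPPPP##############PPPPPPPPPPP
126 PPPPPPPPP#PPPPPP#############PPP....PPPP
127 PPPPPPPPPPPPPPPP#############P.......PPP
128 PPPPPPPPPPPPPPPPP#############P........P
129 PPPPPPPPPPPPPPPPPP############P......P.P
[[219.9 114.6]
 [226.3 114.7]]
```

{"api": "play_rows", "payload": {
  "steps": [
    [0,[-0.3,0,0.1],0],
    [0,[-0.6,0.1,0.4],0],
    [0,[-1.0,0.1,0.8],0],
    [0,[-1.4,0.1,1.1],0],
    [0,[-1.4,0.1,1.2],0],
    [0,[-1.4,0.1,1.2],0]
  ]
}}

```text
clock: 19.7
eef_pos: [0.5275, 0.2747, 0.2031]
eef_rot: [-3.119, 0.329, -0.016]
force: [4.1, -2.0, 17.7]
gripper_width: 0.004
finger_force: 8.7
```

```bash
cat > asc.py <<'E'
from tilt import *
from plant import viewer
go(hz(-44,47))
f=viewer.grab_frame("side")
g=cv2.cvtColor(f["color"],cv2.COLOR_BGR2GRAY)
ch=lambda x:"#" if x<95 else("P" if x<165 else ("." if x<194 else "o"))
a=pickle.load(open("s5.pkl","rb"));g0=cv2.cvtColor(a["color"],cv2.COLOR_BGR2GRAY)
for r in range(104,130):print(r,"".join(ch(x) for x in g[r,206:240]),"".join(ch(x) for x in g0[r,206:240]))
E
python3 asc.py
```

```text
shift [-0.4   0.26  0.41] turn 0.0 y az -102.0 pos [0.5275 0.2747 0.2031] F [ 4.1 -2.  17.7] w 0.004 ff 8.7 t 19.7
104 PPPPPPPPPP#########PPP............ ###P..............................
105 ..........#########............... ..................................
106 ..........#########............... ..................................
107 ..........#########............... ..................................
108 ..........P########............... ..................................
109 ..........P########............... ..................................
110 ..........P########............... ..................................
111 ..........P########P.............. ..................................
112 ..........P########P.............. ..................................
113 ..........P########P.............. ..................................
114 ...........########P.............. ..................................
115 ...........########P.............. ...........o......................
116 ..........P########P.............. ...........oo.....................
117 .........PP########
[... 238 characters left out ...]
...........PPPPP.oP######P........
121 ...........PPPPPP########P........ .............PPPPPP#######........
122 ............PPPP##########........ ..............PP##########P.......
123 ..............P############PPPPPPP ...............P############PPPPPP
124 ..PPPPPPPPPPPP##############PPPPPP .PPPPPPPPPPPPPP#############PPPPPP
125 PPPPPPPPPPPPPPP##############PPPPP PPPPPPPPPPPPPPPP#############PPPPP
126 PPPPPPPPP#PPPPPP#############PPP.. PPPPPPPPP#PPPPPP##############PPPP
127 PPPPPPPPPPPPPPPP#############P.... PPPPPPPPPPPPPPPPP#############P...
128 PPPPPPPPPPPPPPPPP#############P... PPPPPPPPPPPPPPPPPP############P...
129 PPPPPPPPPPPPPPPPPP############.... PPPPPPPPPPPPPPPPPP#############...
```

Paddle back at the locked position. I'll retreat upwards and check.

{"api": "play_rows", "payload": {
  "steps": [
    [0,[0.2,0,-1],0],
    [0.3,[0.2,0.2,-3],0],
    [0.6,[1,0.2,-5],0],
    [0.7,[2,0.2,-5.5],0],
    [0.7,[2,0.2,-5.5],0],
    [0.7,[2,0.2,-5.5],0],
    [0.7,[2,0.2,-5.5],0]
  ]
}}

```text
clock: 20.45
eef_pos: [0.5415, 0.2673, 0.2517]
eef_rot: [3.123, -0.327, -0.005]
force: [-0.4, 0.6, 0.3]
gripper_width: 0.464
finger_force: 0.0
```

```bash
python3 asc.py; python3 -c "
from tilt import *
go([.548,.2678,.168],77.6)"
```

```text
shift [-1.91 -0.18  5.27] turn 0.0 y az -102.0 pos [0.5415 0.2673 0.2517] F [-0.4  0.6  0.3] w 0.464 ff 0.0 t 20.45
104 ..............########P........... ###P..............................
105 ..............PPPPPPPP............ ..................................
106 .................................. ..................................
107 .................................. ..................................
108 .................................. ..................................
109 .................................. ..................................
110 .................................. ..................................
111 .................................. ..................................
112 .................................. ..................................
113 .................................. ..................................
114 .................................. ..................................
115 ...........P...................... ...........o......................
116 ..........PPPP.................... ...........oo.....................
117 .........PPPPPP...
[... 356 characters left out ...]
..........PP##########P....... ..............PP##########P.......
123 ...............P############PPPPPP ...............P############PPPPPP
124 ..PPPPPPPPPPPPP#############PPPPPP .PPPPPPPPPPPPPP#############PPPPPP
125 PPPPPPPPPPPPPPPP#############PPPPP PPPPPPPPPPPPPPPP#############PPPPP
126 PPPPPPPPP#PPPPPP##############PPPP PPPPPPPPP#PPPPPP##############PPPP
127 PPPPPPPPPPPPPPPPP#############P... PPPPPPPPPPPPPPPPP#############P...
128 PPPPPPPPPPPPPPPPPP############P... PPPPPPPPPPPPPPPPPP############P...
129 PPPPPPPPPPPPPPPPPP#############... PPPPPPPPPPPPPPPPPP#############...
shift [ 0.63 -0.18  8.39] turn 0.008 y az -101.9 pos [0.5416 0.2674 0.2519] F [-0.  -0.1  0.1] w 0.507 ff 0.0 t 20.5
```

{"api": "play_rows", "payload": {
  "steps": [
    [0.7,[0.6,-0.1,3],0],
    [0.7,[0.6,-0.1,6],0],
    [0.7,[0.6,-0.1,8.3],0],
    [0.7,[0.6,-0.1,8.3],0],
    [0.2,[0.6,-0.1,8.3],0],
    [0.2,[0.6,-0.1,8.3],0],
    [0.2,[0.6,-0.1,8.3],0],
    [0.2,[0.6,-0.1,8.3],0]
  ],
  "squeeze": 30
}}

```text
clock: 21.3
eef_pos: [0.5493, 0.2675, 0.1714]
eef_rot: [-3.123, 0.328, -0.003]
force: [0.2, -0.1, -0.4]
gripper_width: 0.419
finger_force: 0.0
```

{"api": "play_rows", "payload": {
  "steps": [
    [0.2,[0,0,0],0],
    [0.2,[0,0,0],0],
    [0.2,[0,0,0],0],
    [0.2,[0,0,0],0],
    [0.2,[0,0,0],0],
    [0.2,[0,0,0],0]
  ]
}}

```text
clock: 21.9
eef_pos: [0.549, 0.2676, 0.1709]
eef_rot: [-3.124, 0.328, -0.001]
force: [-0.4, 0.3, 5.7]
gripper_width: 0.294
finger_force: 30.0
```

{"api": "play_rows", "payload": {
  "steps": [
    [0.2,[-0.25,0,-0.43],0],
    [0.2,[-0.5,0,-0.87],0],
    [0.2,[-1,0,-1.73],0],
    [0.2,[-1.5,0,-2.6],0],
    [0.2,[-2,0,-3.46],0],
    [0.2,[-2,0,-3.46],0]
  ]
}}

```text
clock: 22.5
eef_pos: [0.5286, 0.2719, 0.2062]
eef_rot: [-3.124, 0.327, -0.001]
force: [2.9, 1.4, 0.5]
gripper_width: 0.297
finger_force: 30.0
```

```bash
sed -i 's/range(104,130)/range(95,150)/; s/206:240/196:256/; s/,"".join(ch(x) for x in g0.*$/)/' asc.py; python3 asc.py
```

```text
shift [-0.57  0.01  0.72] turn 0.0 y az -101.9 pos [0.5286 0.2719 0.2062] F [2.9 1.4 0.5] w 0.297 ff 30.0 t 22.5
95 .....P##############################................oo.oooo.
96 .....P##############################................o...ooo.
97 .....P############################P................oo....ooo
98 .....P############################................oooo.....o
99 .....P############################....o.....................
100 ......############################..........................
101 ......############################.........................o
102 ......############################..........................
103 .......PPPPPPPPPPPPP##########PPP.........o.................
104 .............PPP...P##########..............................
105 ............PPPPP..P##########..............................
106 ...........PPPPPPPP.##########..............................
107 ...........PPPPPPPPP##########..............................
108 ............PPPPPPPP##########P.............................
109 ..............PPPPPP##########P.............................
110 .............
[... 1882 characters left out ...]
PPPPPPPPPPPPPPPPPPPPPPPPPo..PPPPP.......oooP######
140 PPPPPPPPPPPPPPPPPPPPPPPPPPPPPPPPPo..PPPPPPP........ooP######
141 PPPPPPPPPPPPPPPPPPPP##PPPPPPPPPPPPPPPPPPPPPP.......ooP######
142 ##PPPPPPPPPPPPPPPPPPPPPPPPPPPPPPPPPPPPPPPPPP........oP######
143 ##PPPPPPPPPPPPPPPPPPPPPPPPPPPPPPPPPPPPPPPPPPP........P######
144 PPPPPPPPPPPPPPPPPPPPPPPPPPPPPPPPPPPPPPPPPPPPP........P######
145 PPPPPPPPPPPPPPPPPPPPPPPPPPPPPPPPPPPPPPPPPPPPPP.......P######
146 PPPPPPPPPPPPPPPPPPPPPPPPPPPPPPPPPPPPPPPPPPPPPP.......PP#####
147 PPPPPPPPPPPPPPPPPPPPPPPPPPPPPPPPPPPPPPPPPPPPPPP......PP#####
148 PPPPPPPPPPPPPPPPPPPPPPPPPPPPPPPPPPPPPPPPPPPPPPPP....PPPP####
149 PPPPPPPPPPPPPPPPPPPPPPPPPPPPPPPPPPPPPPPPPPPPPPPP....PPPPP###
```

{"api": "play_rows", "payload": {
  "steps": [
    [0.2,[-0.5,0,-0.87],0],
    [0.2,[-1,0,-1.73],0],
    [0.2,[-1.5,0,-2.6],0],
    [0.2,[-2,0,-3.46],0],
    [0.2,[-2.75,0,-4.8],0],
    [0.2,[-3.5,0,-6.1],0],
    [0.2,[-4,0,-7],0],
    [0.2,[-4,0,-8],0]
  ]
}}

```text
clock: 23.35
eef_pos: [0.4889, 0.2801, 0.2859]
eef_rot: [3.125, -0.326, -0.0]
force: [0.1, -0.3, -4.5]
gripper_width: 0.299
finger_force: 30.0
```

```bash
python3 - <<'E'
from tilt import *
from plant import viewer
o,R=go([.50,-.198,.31],77.6);print(o["qpos"].round(2))
G=o["eef_pos"]+[0,0,.0187]
f=viewer.grab_frame("side")
D=[d for d in viewer.trace("side","gauge") if 170<d["extent"][0]<280 and d["extent"][1]<180]
for th in range(22,44,2):
    m=sil(f,np.radians(th),G)
    if D: q=D[0]["pixels"].astype(np.uint8);print(th,round((m&q).sum()/(m|q).sum(),3))
# plunger tips: look for brass
h=cv2.cvtColor(f["color"],cv2.COLOR_BGR2HSV);u,v=proj(f,G)[0].astype(int)
m=(h[...,1]>90)&(h[...,2]>70);m[:v-10]=0;m[v+60:]=0;m[:,:u-30]=0;m[:,u+60:]=0
print((u,v),np.argwhere(m)[:,::-1].tolist()[:40])
E
```

```text
shift [10.95 46.55 -2.4 ] turn 0.009 y az -101.9 pos [0.4889 0.2801 0.2859] F [ 0.1 -0.3 -4.5] w 0.299 ff 30.0 t 23.35
[-0.24  0.27 -0.44  1.7   0.12  1.2  -2.49]
22 0.68
24 0.737
26 0.77
28 0.76
30 0.701
32 0.653
34 0.613
36 0.563
38 0.509
40 0.46
42 0.412
(np.int64(204), np.int64(82)) [[177, 79], [177, 80], [177, 81], [175, 82], [177, 82], [175, 83], [177, 83], [175, 84], [177, 84], [176, 85], [177, 85], [175, 86], [176, 86], [175, 87], [176, 87], [175, 88], [176, 88], [176, 89], [176, 90], [176, 91], [176, 92], [176, 93], [176, 94], [176, 95], [176, 96], [175, 99], [175, 100], [175, 101], [223, 101], [175, 102], [224, 102], [175, 103], [224, 103], [175, 104], [175, 105], [175, 106], [174, 109], [174, 110], [174, 111], [174, 112]]
```

{"api": "play_rows", "payload": {
  "steps": [
    [0.2,[0,2,-2],0],
    [0.2,[1,6,-2.5],0],
    [0.2,[2,10,-2.5],0],
    [0.2,[3,14,-2.5],0],
    [0.2,[4,18,-2.5],0],
    [0.2,[5,22,-2.5],0],
    [0.2,[6,26,-2.5],0],
    [0.2,[7,30,-2.5],0]
  ]
}}

```text
clock: 24.25
eef_pos: [0.4959, -0.0304, 0.3096]
eef_rot: [3.124, -0.329, -0.001]
force: [0.3, -0.4, -3.7]
gripper_width: 0.294
finger_force: 30.0
```

{"api": "play_rows", "payload": {
  "steps": [
    [0.2,[1,4,0],0],
    [0.2,[2,8,0],0],
    [0.2,[3,12,0],0],
    [0.2,[4,15,0],0],
    [0.2,[4.2,16.5,2],0],
    [0.2,[4.2,16.5,5],0],
    [0.2,[4.2,16.5,8],0],
    [0.2,[4.2,16.5,8],0]
  ]
}}

```text
clock: 25.05
eef_pos: [0.4996, -0.1979, 0.2252]
eef_rot: [-3.122, 0.329, 0.017]
force: [-1.2, 0.4, -4.1]
gripper_width: 0.295
finger_force: 30.0
```

```bash
cat > st.py <<'E'
from tilt import *
from plant import viewer
o,R=go([.504,-.199,.197],78)
G=o["eef_pos"]+[0,0,.0187]
f=viewer.grab_frame("side")
D=[d for d in viewer.trace("side","gauge") if 200<d["extent"][0]<290]
D=max(D,key=lambda d:d["pixels"].sum()) if D else None
if D is not None:
    q=D["pixels"].astype(np.uint8);print(D["extent"])
    for dx in(-.004,-.002,0,.002):
        r=[]
        for th in range(-4,40,2):
            m=sil(f,np.radians(th),G+dx*np.array([.978,-.208,0]));r.append((round((m&q).sum()/(m|q).sum(),3),th))
        print(dx,sorted(r)[::-1][:3])
E
python3 st.py
```

```text
shift [0.49 0.02 2.82] turn -0.0 y az -102.0 pos [ 0.4996 -0.1979  0.2252] F [-1.2  0.4 -4.1] w 0.295 ff 30.0 t 25.05
[235.6, 212.7, 46.8, 47.3]
-0.004 [(np.float64(0.784), 28), (np.float64(0.781), 30), (np.float64(0.761), 26)]
-0.002 [(np.float64(0.795), 28), (np.float64(0.793), 26), (np.float64(0.757), 30)]
0 [(np.float64(0.804), 26), (np.float64(0.779), 24), (np.float64(0.774), 28)]
0.002 [(np.float64(0.798), 24), (np.float64(0.792), 26), (np.float64(0.766), 22)]
```

{"api": "play_rows", "payload": {
  "steps": [
    [0.2,[0.3,0,2],0],
    [0.2,[0.5,0,4],0],
    [0.2,[0.5,0,5],0],
    [0.2,[0.5,0,5.3],0],
    [0.2,[1.5,0,5.3],0],
    [0.2,[2.2,0,5.3],0],
    [0.2,[2.2,0,5.3],0]
  ],
  "squeeze": 20
}}

```text
clock: 25.85
eef_pos: [0.5263, -0.203, 0.1779]
eef_rot: [3.124, -0.327, 0.003]
force: [-0.6, 0.6, -2.9]
gripper_width: 0.296
finger_force: 20.0
```

{"api": "play_rows", "payload": {
  "steps": [
    [0.2,[0.6,0,0],0],
    [0.2,[1.2,0,0],0],
    [0.2,[1.8,0,0],0],
    [0.2,[2.4,0,0],0],
    [0.2,[2.4,0,0],0]
  ]
}}

```text
clock: 26.35
eef_pos: [0.5493, -0.2074, 0.177]
eef_rot: [-3.124, 0.327, -0.002]
force: [-0.7, 2.7, -2.9]
gripper_width: 0.299
finger_force: 20.0
```

```bash
python3 st.py
```

```text
shift [-4.6   0.12 -2.01] turn 0.001 y az -101.9 pos [ 0.5493 -0.2074  0.177 ] F [-0.7  2.7 -2.9] w 0.299 ff 20.0 t 26.35
[273.7, 214.4, 22.0, 31.3]
-0.004 [(np.float64(0.139), 38), (np.float64(0.122), 36), (np.float64(0.109), 34)]
-0.002 [(np.float64(0.156), 38), (np.float64(0.139), 36), (np.float64(0.125), 34)]
0 [(np.float64(0.173), 38), (np.float64(0.159), 36), (np.float64(0.143), 34)]
0.002 [(np.float64(0.188), 38), (np.float64(0.176), 36), (np.float64(0.16), 34)]
```

{"api": "play_rows", "payload": {
  "steps": [
    [0.2,[0.4,0,0],0],
    [0.2,[0.8,0,0],0],
    [0.2,[1.1,0,0],0],
    [0.2,[1.1,0,0],0]
  ]
}}

```text
clock: 26.85
eef_pos: [0.5593, -0.2103, 0.1768]
eef_rot: [-3.124, 0.328, -0.001]
force: [-0.9, 2.2, -1.7]
gripper_width: 0.296
finger_force: 20.0
```

```bash
cat > st2.py <<'E'
from tilt import *
from plant import viewer
o,R=go([.5545,-.2095,.119],78)
G=o["eef_pos"]+[0,0,.0187]
f=viewer.grab_frame("side");pickle.dump((f,G),open("s7.pkl","wb"))
for d in viewer.trace("side","gauge"):print(d["confidence"],np.round(d["extent"]))
g=cv2.cvtColor(f["color"],cv2.COLOR_BGR2GRAY)
ch=lambda x:" .:-=+*oO@"[int(x)//26]
u,v=[int(a) for a in proj(f,G)[0]];print(u,v,[proj(f,np.vstack(rings(np.radians(t),G)[0:2])).min(0).round(1).tolist()+proj(f,np.vstack(rings(np.radians(t),G)[:2])).max(0).round(1).tolist() for t in(-5,0,5,10)])
for r in range(v-4,v+36):print(r,"".join(ch(x) for x in g[r,u-28:u+32]))
E
python3 st2.py
```

```text
shift [-0.49  0.02  5.78] turn 0.0 y az -102.0 pos [ 0.5593 -0.2103  0.1768] F [-0.9  2.2 -1.7] w 0.296 ff 20.0 t 26.85
0.82 [257. 235.  35.  43.]
0.55 [165. 238.  52.  92.]
253 207 [[234.7, 210.0, 270.3, 234.3], [236.2, 210.2, 271.7, 234.3], [237.7, 210.2, 273.3, 234.3], [239.2, 209.9, 274.7, 234.3]]
203 ====:.:::-:...............................:::::..++++===+@@@
204 ====:..:--::.............................:----:::++++===*@@@
205 ====:..:-::..............................:----:::++++==o@@@O
206 ====:....:...............................::--::::++++*O@@@@o
207 ====-....:................................::-::::OO@@@@@@O*+
208 ====-...................................:.:::.:::O@@@@OO++++
209 ==--:....:............................:.:::::::::OOOo*++++++
210 =-.:=:...:..............................:.:::::::+++++++++++
211 =============------:................::::::::::::-+++++++++++
212 ====================:..............:======++++++++++++++++++
213 ====================:..:...........:======++++++++++++++++++
214 ====================:..............:=====+++++++++++++++++++
215 =============
[... 1102 characters left out ...]
===============================*@@@@@@@@@@@@@@@@@@
233 ::-======================================@@@@@@@@@@@@@@@@@@@
234 :-=======================================+@@@@@@@@@@@@@@@@@@
235 -========================================@@@@@@@@@@@@@@@@@@@
236 =========================================o@@@@@@@@@@@@@@@@@@
237 =========================================o@@@@@@@@@@@@@@@@@O
238 =========================================o@@@@@@@@@@@@@@@@@O
239 =========================================O@@@@@@@@@@@@@@@@@*
240 ================+========================O@@@@@@@@@@@@@@@@@+
241 ==========================================@@@@@@@@@@@@@@@@O+
242 ==========================================@@@@@@@@@@@@@@@@*=
```

{"api": "play_rows", "payload": {
  "steps": [
    [0.2,[-0.25,-0.1,0],0],
    [0.2,[-0.45,-0.1,0],0],
    [0.2,[-0.45,-0.1,0.6],0],
    [0.2,[-0.45,-0.1,1.2],0],
    [0.2,[-0.45,-0.1,1.8],0],
    [0.2,[-0.45,-0.1,1.8],0]
  ]
}}

```text
clock: 27.55
eef_pos: [0.5538, -0.2083, 0.1574]
eef_rot: [-3.124, 0.328, 0.004]
force: [-0.2, 0.2, -4.1]
gripper_width: 0.298
finger_force: 20.0
```

```bash
python3 st2.py | head -24
```

```text
shift [0.11 0.11 3.84] turn 0.0 y az -102.0 pos [ 0.5538 -0.2083  0.1574] F [-0.2  0.2 -4.1] w 0.298 ff 20.0 t 27.55
0.74 [251. 240.  37.  31.]
0.67 [165. 236.  53.  93.]
0.59 [338. 264.  36.  66.]
250 215 [[232.2, 217.4, 267.3, 241.9], [233.7, 217.6, 268.6, 241.9], [235.1, 217.6, 270.2, 241.9], [236.7, 217.3, 271.7, 241.9]]
211 ====-...:::.................:..::::::::::::::::::+++++++++++
212 ====-..::--:...............::::::::::::::::::::::+++++++++++
213 ====-..----:...................:::::::::::---::::+++++++++++
214 ====-..:---:.............:.:.:::::::::::::----::-+++++++++++
215 ====-:..::.................:::::::::::::::---:::-+++++++++++
216 ====-....:.............::.::::::::::::::::::::::-+++++++++++
217 ====-:.............::....::::::::::::::::::-::::-+++++++++++
218 ====-:..................:::::::::::::::::::-::::-+++++++++++
219 =====-:..:............:::::::::::::::::::::-::::-+++++++++++
220 ==============------::.:.::::::::::::::::::-::::=+++++++++++
221 ====================-:::::::::::::::=---===+++++++++++++++++
222 ====================-:::::::::::::::======++++++++++++++++++
223 ====================-:::::::::::::::======++++++++++++++++++
224 ====================-:::::::::::::::======O*++++++++++++++++
225 ====================-:::::::::::::::======OO++++++++++++++++
226 =======::-==========-:::::::::::::::=====OOO*+++++++++++++++
227 ======-:.-===========:::::::::::::::======OOO+++++++++++++++
228 ======-==============:::::::::::::::======OOO*++++++++++++++
229 =====--==============:::::::::::::::=====OOOOOo**+++++++++++
```

{"api": "play_rows", "payload": {
  "steps": [
    [0.2,[0,0,0.6],0],
    [0.2,[0,0,1.2],0],
    [0.2,[0,0,1.8],0],
    [0.2,[0,0,2.3],0],
    [0.2,[0,0,2.7],0],
    [0.2,[0,0,2.7],0]
  ]
}}

```text
clock: 28.25
eef_pos: [0.5541, -0.2082, 0.131]
eef_rot: [-3.124, 0.328, 0.002]
force: [0.4, -0.0, -4.0]
gripper_width: 0.297
finger_force: 20.0
```

{"api": "play_rows", "payload": {
  "steps": [
    [0.2,[0,0,0.2],0],
    [0.2,[0,0,0.4],0],
    [0.2,[0,0,0.6],0],
    [0.2,[0,0,0.6],0]
  ]
}}

```text
clock: 28.65
eef_pos: [0.5548, -0.2084, 0.1259]
eef_rot: [3.124, -0.328, 0.001]
force: [-0.3, 0.1, -3.8]
gripper_width: 0.296
finger_force: 20.0
```

{"api": "play_rows", "payload": {
  "steps": [
    [0.2,[0,0,0.15],0],
    [0.2,[0,0,0.3],0],
    [0.2,[0,0,0.45],0],
    [0.2,[0,0,0.45],0]
  ]
}}

```text
clock: 29.05
eef_pos: [0.5566, -0.2088, 0.1239]
eef_rot: [3.124, -0.328, 0.007]
force: [-1.2, 1.2, 9.6]
gripper_width: 0.292
finger_force: 20.0
```

{"api": "play_rows", "payload": {
  "steps": [
    [0.2,[0,0,-0.2],0],
    [0.35,[0,0,-0.2],0],
    [0.5,[0,0,-0.2],0],
    [0.7,[0,0,-0.2],0],
    [0.7,[0,0,-0.2],0],
    [0.7,[0,0,-0.2],0],
    [0.7,[0,0,-2],0],
    [0.7,[0,0,-5],0]
  ]
}}

```text
clock: 29.85
eef_pos: [0.553, -0.2079, 0.1698]
eef_rot: [-3.123, 0.328, 0.008]
force: [0.4, -0.1, 0.7]
gripper_width: 0.69
finger_force: 0.0
```

{"api": "play_rows", "payload": {
  "steps": [
    [0.7,[0,0,-4],0],
    [0.7,[0,0,-8],0],
    [0.7,[0,2,-12],0],
    [0.7,[-3,6,-12],0],
    [0.7,[-6,10,-12],0],
    [0.7,[-8,14,-12],0],
    [0.7,[-9,18,-12],0],
    [0.7,[-9,18,-12],0]
  ]
}}

```text
clock: 30.65
eef_pos: [0.4244, -0.3722, 0.2916]
eef_rot: [3.119, -0.346, -0.002]
force: [-0.7, 0.3, -0.9]
gripper_width: 0.699
finger_force: 0.0
```

```bash
python3 - <<'E'
from tilt import *
from plant import viewer,monitor
o,R=go([0,0,0])
f=viewer.grab_frame("side");t=viewer.grab_frame("top")
for l in("gauge","lock_tip","sleeve_center","pen","padcase"):
    for n in("side","top"):print(n,l,[(d["confidence"],np.round(d["extent"],1).tolist()) for d in viewer.boxes_of(n,l)])
G=lambda i:cv2.cvtColor(i["color"],cv2.COLOR_BGR2GRAY)
ch=lambda x:" .:-=+*oO@"[int(x)//26]
a,b=G(fr["side"]),G(f)
for r in range(208,260):print(r,"".join(ch(x) for x in a[r,230:280]),"|","".join(ch(x) for x in b[r,230:280]))
E
```

```text
shift [-49.53 -27.13  29.1 ] turn 0.0 y az -102.7 pos [ 0.4244 -0.3722  0.2916] F [-0.7  0.3 -0.9] w 0.699 ff 0.0 t 30.65
side gauge [(0.96, [165.0, 250.3, 52.6, 63.3]), (0.83, [339.9, 263.0, 35.1, 69.7]), (0.65, [251.2, 248.2, 36.2, 60.4])]
top gauge [(0.89, [289.7, 288.4, 37.8, 39.7]), (0.55, [316.2, 158.7, 29.4, 28.2])]
side lock_tip [(0.59, [338.1, 231.9, 9.4, 15.7]), (0.38, [245.4, 219.4, 5.8, 12.1])]
top lock_tip [(0.6, [305.1, 221.6, 4.0, 8.0]), (0.45, [287.7, 292.0, 7.4, 10.0])]
side sleeve_center [(0.93, [272.6, 213.3, 24.4, 31.4])]
top sleeve_center [(0.53, [228.8, 195.2, 23.3, 22.6])]
side pen [(0.62, [316.4, 345.8, 37.1, 61.5]), (0.35, [251.1, 246.4, 32.5, 66.4])]
top pen []
side padcase [(0.71, [323.5, 213.1, 52.2, 27.1])]
top padcase [(0.76, [222.8, 147.8, 30.1, 38.7])]
208 ========================-::=========*OOOOOOOOOOOOO | =========================--======+++oOO@@@@@@@@@@@
209 ======================================+**ooOOOo*++ | =================================++++++oooOOOOOo**
210 =======================================+++++++++++ | ================================
[... 4610 characters left out ...]
| @@@@@@@O+=+++*OOOOOOOOOOOOO*++++*@@@@@@@@@@@@@@@@@
254 OOOOOOOOOOOO*=========+++=+++=====OOOOOOOOOOOOOOOO | @@@@@@@@O++=+++++******++++++++o@@@@@@@@@@@@@@@@@@
255 OOOOOOOOOOOOOoo================*OOOOOOOOOOOOOOOOOO | @@@@@@@@@@@++++++++++++++++++o@@@@@@@@@@@@@@@@@@@O
256 OOOOOOOOOOOOOOOOOo+=========*OOOOOOOOOOOOOOOOOOOOo | @@@@@@@@@@@@@O+++++++++++oo@@@@@@@@@@@@@@@@@@@@@@o
257 OOOOOOOOOOOOOOOOOOOOOOOOOOOOOOOOOOOOOOOOOOOOOOOOO* | @@@@@@@@@@@@@@@@@@@OOO@@@@@@@@@@@@@@@@@@@@@@@@@@@*
258 OOOOOOOOOOOOOOOOOOOOOOOOOOOOOOOOOOOOOOOOOOOOOOOOO+ | @@@@@@@@@@@@@@@@@@@@@@@@@@@@@@@@@@@@@@@@@@@@@@@@@+
259 OOOOOOOOOOOOOOOOOOOOOOOOOOOOOOOOOOOOOOOOOOOOOOOOo= | @@@@@@@@@@@@@@@@@@@@@@@@@@@@@@@@@@@@@@@@@@@@@@@@O+
```

```bash
python3 -c "
from plant import bot
print(bot.hand_in())"
```

```text
the job is handed in; nothing more can be done
None
```

I handed the job in at about 31 s, and `hand_in()` gave no verdict. The camera shows the gauge hanging upright in its stand with the paddle locked and released; I drew it clear of the tube but could not measure its 50 mm plunger size directly. The sleeve and case look unmoved in both views and the pen in the side view (not found from above).

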